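# Set the beaker under the dispenser and open its valve

## Robot

A 6-joint arm with a two-finger parallel gripper is mounted at the origin on the work surface. World frame = base frame: x ahead of the robot, y to its left, z up, the work surface at z = 0. Lengths are in m, angles in degrees, forces in N, time in s.
With the tool pointing down it reaches from about 0.375 to 0.9 m from the base axis. Payload 3.1 kg.
Tool frame: the origin (TCP) lies at the very end of the fingers, on their centre line; the grasp point (between the pads) lies 19 mm behind it (bot.grip_point_offset is the distance from the TCP to the grasp point, in m); z points along the fingers, x is the direction in which the jaws open and shut, and the axes are right-handed (so a half turn about z gives the same grasp; the last joint's range is limited). The gripper opens to 87 mm and grips with 3 to 60 N. Pads are 19 mm wide; open, the fingers measure 117 mm over their backs; the gripper's body (75 mm by 190 mm) begins 51 mm behind the grasp point.
Start: joints at [64.257, 30.224, 82.088, -0, 67.689, -10.227], TCP at [0.167, 0.602, 0.194] pointing down, gripper open.
Joint ranges: [-176.69, 176.69], [-43.24, 126.21], [12.49, 139.97], [-82, 262], [0, 151.66], [-163.58, 163.58]. Speed limits (degrees/s): [159.86, 159.86, 180, 180, 180, 180].

## Interface

Orientations are given as a 3x3 rotation matrix whose columns are the frame's x, y, z axes.
In Python, from rig import bot, capture, recognise, place_of gives the robot as it stands.
- The arm moves only by the tool send_rows, never from a script. Its argument "motion" is a list of rows, each a list of 2 entries, a list of its own where there are three numbers: the shift along the tool's x, y, z in mm, then the turn about the tool's z in rad. A call has exactly 5 rows; each row shifts and turns the pose as measured when the row begins, along the tool's axes as they then stand; what a row does not reach is not made up. A row lasts 1/12 s, in which the tool goes at most 41.7 mm and 7.16 degrees, less where a joint would pass 70% of its speed; a pose out of reach is approached as far as the arm can. A call with a gripper value outside its range is refused whole. "gripper" is the closure, from 0 (fully open) to 1 (shut), set as the call begins (left out, the last holds). The fingers move at their own pace and stop on an object; the grip force is fixed at half the most. Time passes only in rows, so rows that do not move let the fingers close, or fill a call up. It gives the time, the measured TCP pose, the force and the opening at its end, in the units of the state.
- bot.read_state(): the state, without advancing time (a new reading comes with each control period).
- capture(name): name is "scene" or "top"; returns a dict with "image" (480x640x3 uint8, blue, green, red), "fx", "fy", "cx", "cy" (pixels), "rvec" (rotation vector, rad) and "tvec" (3), from world to camera coordinates, as OpenCV has them. Camera axes: x right, y down, z forward; pixel columns grow to the right and rows downward; lengths in m; the calibration is good to about 2 mm. A picture is of the moment at which its call begins. There is no depth.
- bot.hand_in(): hands the job in, once; it reports no verdict.
Trained networks look in the newest picture that a camera, given by its name, has taken for a name from the list of things; names that differ only in an ending like _2 or _b are one class to them, and where a whole thing is asked for, a point or a joint stands for the part that bears it (a point fixed in the world has none). Each returns a list of dicts, best first, with "p" (0 to 1); they miss things now and then, are a little off and sometimes report something else, mostly with a low value. They report only what shows in the picture. A call takes as long as a camera call. They do not tell look-alikes from the thing itself.
- recognise(camera, target): "xy" ([column, row] in pixels, amid what is visible of it).
- place_of(camera, target): "xy" ([column, row] in pixels: a listed point, or the origin of a listed thing).
The state is a dict: "time_s": time; "joint_positions": joint angles; "qvel": joint speeds; "tau": joint torques, N m; "position": TCP position; "tcp_rot": TCP orientation; "force": force on the tool from outside, world axes, zero at the start; "moment": the same for the moment, N m; "opening": opening from 0.0 (shut) to 1.0 (fully open).
Only numpy, scipy, OpenCV 4.12 (cv2) and the standard library are available. Lean on these libraries where they do the work, as an engineer would, in place of code of your own. Each camera call takes 0.05 s, during which the arm holds its last target.

## Task

Get the bottle-top dispenser ready to fill: with the fingertips, push the empty white beaker along the bench, gently and without gripping, lifting or tipping it, until it stands with its mouth centred under the nozzle. Only then push the black valve lever round to its stop, in line with the spout, without gripping or forcing it. Leave the beaker standing under the nozzle and the jar, the pot and the tip rack undisturbed.

Things in the scene. Friction and masses are not known exactly. Their poses are not given: they have to be found in the camera images.
- dispenser: Amber bottle (96 mm diameter) with a beige bottle-top dispenser, fixed in a steel stand (130 x 130 x 5 mm plate). Origin on the bench at the bottle's axis, z up. Head and sleeve (50 mm diameter) rise on the axis to 345 mm. The level spout (13 to 26 mm thick, centre 247 mm high) runs along the body's -x axis, with the valve block (28 x 24 mm, top 262 mm high) 95 mm out.
- nozzle (a point): Open lower end of the nozzle (8 mm diameter tip below a 13 mm elbow), 200 mm above the bench, 185 mm along the dispenser's -x axis. Nothing is below it but the bench.
- lever_pivot (a point): Point on the lever's vertical turning axis at half the height of its blade, 281 mm above the bench, over the valve block, 95 mm along the dispenser's -x axis.
- lever_end (a point): Outer end of the black valve lever, 46 mm from the pivot axis, at half height. The blade is 10 mm wide (13 mm at its thick end) and spans 274 to 290 mm above the bench; nothing is below it beyond the valve block but the spout, 255 mm high. A 10 mm stub reaches past the pivot on the other side.
- valve_lever (a joint): Angle of the valve lever, rad, counter-clockwise from above. 0: across the spout, pointing along the dispenser's +y (closed). 1.57: in line with the spout, pointing along the dispenser's -x towards the nozzle (open), against a stop. Starts at 0 to 0.3, stays where it is left and needs about 1 N at its end.
- beaker: Empty white plastic beaker, low and straight-sided, 70 mm diameter, 60 mm high, walls 3 mm, about 55 to 110 g, loose on the bench. Origin at the centre of its underside, z up.
- jar: Bystander: closed amber jar with a black cap, 50 mm diameter, 60 mm high, loose. Origin at the centre of its underside.
- pot: Bystander: white sample pot with an orange cap, 56 mm diameter, 60 mm high, loose. Origin at the centre of its underside.
- tip_rack: Bystander: blue box of pipette tips, 112 x 76 mm, 52 mm high, loose. Origin at the centre of its underside.
Not all that is in view belongs to the job. What is shaped like the beaker but pink is not meant.

How it is judged (in metres and radians):
On the way, in this order (a step that is already met when the one before it is completed fails the run):
1. the beaker stands at rest under the nozzle, the valve still closed (horizontal distance between beaker and nozzle below 0.015 m and linear speed of beaker below 0.01 m/s and angle between beaker's own z axis and vertical below 0.08 rad and value of joint valve_lever below 0.5 rad), for 0.3 s.
2. the valve lever is round at its stop, in line with the spout (value of joint valve_lever above 1.38 rad), for 0.2 s.
At the end, for the whole second after the job is handed in: The beaker stands upright and at rest on the bench with its axis within 15 mm of the nozzle, the valve lever is within 0.19 rad (11 degrees) of its stop in line with the spout, and the jar, pot and tip rack are within 20 mm of where they were (horizontal distance between beaker and nozzle below 0.015 m and height (world z) of beaker below 0.004 m and angle between beaker's own z axis and vertical below 0.08 rad and linear speed of beaker below 0.01 m/s and value of joint valve_lever above 1.38 rad and distance of each of jar, pot, tip_rack from where it was at the start of the episode below 0.02 m); the robot touches nothing.
It fails at once if the beaker is lifted or carried (more than 12 mm off the bench) or tipped (more than 0.3 rad) (height (world z) of beaker above 0.012 m or angle between beaker's own z axis and vertical above 0.3 rad).
It fails at once if the beaker is gripped or shoved hard (more than 15 N) (contact force between the fingers and beaker above 15 N).
It fails at once if the valve is opened (lever past 0.6 rad) with the beaker not under the nozzle (more than 20 mm off) (value of joint valve_lever above 0.6 rad and horizontal distance between beaker and nozzle above 0.02 m).
It fails at once if the dispenser or its lever is gripped, forced or struck (more than 30 N) (contact force between any of the fingers, the arm and dispenser above 30 N).
It fails at once if a bystander is pushed away or knocked over (distance of any of jar, pot, tip_rack from where it was at the start of the episode above 0.02 m).
It also fails if it takes over 58 s, if anything falls off the work surface, if the arm or the gripper's body presses on something with over 40 N, if the wrist force passes 120 N, or if a joint passes its speed limit or range.

## Working session

There is one attempt and no reset: what is moved stays moved. The work goes in short steps, Python scripts to look and compute and a tool call to move; the robot and the scene stay as the last step left them, time stands still between calls to the robot, and variables do not carry over. Pictures are saved under pics/ and viewed, and the job is handed in when it is done.

Besides the shell and the picture viewer there is one more tool, called after "Call:" as name(argument=value, ...), one argument or row to a line, values as JSON. send_rows: Moves the arm, as the interface text tells. Its arguments: {"type":"object","properties":{"motion":{"type":"array","items":{"type":"array"}},"gripper":{"type":"number"}},"required":["motion"]}

```bash
mkdir -p pics; ls
cat > h.py <<'E'
import cv2, numpy as np
from rig import bot, capture, recognise, place_of
def ray(c,px):
    R,_=cv2.Rodrigues(np.array(c["rvec"],float)); t=np.array(c["tvec"],float).reshape(3)
    K=np.array([[c["fx"],0,c["cx"]],[0,c["fy"],c["cy"]],[0,0,1]])
    d=R.T@np.linalg.inv(K)@np.array([px[0],px[1],1.0]); o=-R.T@t
    return o,d
def atz(c,px,z):
    o,d=ray(c,px); return o+d*(z-o[2])/d[2]
def proj(c,P):
    K=np.array([[c["fx"],0,c["cx"]],[0,c["fy"],c["cy"]],[0,0,1]])
    p,_=cv2.projectPoints(np.array(P,float).reshape(-1,3),np.array(c["rvec"],float),np.array(c["tvec"],float),K,None); return p.reshape(-1,2)
E
python3 - <<'E'
from h import *
H=dict(dispenser=0,nozzle=.2,lever_pivot=.281,lever_end=.281,beaker=0,jar=0,pot=0,tip_rack=0)
for n in("scene","top"):
    c=capture(n); cv2.imwrite(f"pics/{n}0.png",c["image"])
    print(n,"cam",ray(c,(320,240))[0].round(3))
    for k,z in H.items():
        for r in place_of(n,k)[:3]:
            print(k,round(r["p"],2),np.round(r["xy"],1),atz(c,r["xy"],z).round(4))
s=bot.read_state();print(s["time_s"],s["position"],np.round(s["tcp_rot"],3),s["opening"])
E
```

```text
pics
scene cam [ 1.377 -0.228  0.977]
dispenser 0.87 [378.9 279.8] [ 0.5906  0.1725 -0.    ]
nozzle 0.94 [303.6 249.2] [ 0.6415 -0.0072  0.2   ]
nozzle 0.57 [323.7 183.7] [0.4809 0.0862 0.2   ]
lever_pivot 0.95 [345.8 196.2] [0.619  0.0785 0.281 ]
lever_end 0.56 [326.8 183.9] [0.5766 0.0585 0.281 ]
beaker 0.93 [166.3 266.9] [ 0.4069 -0.2484 -0.    ]
beaker 0.67 [177.  307.6] [ 0.5275 -0.2453  0.    ]
jar 0.85 [228.5 252.2] [ 0.407  -0.1108  0.    ]
pot 0.63 [267.1 389. ] [ 0.7698 -0.1221  0.    ]
pot 0.3 [301.5 248.9] [0.4498 0.0454 0.    ]
tip_rack 0.71 [427.2 251. ] [0.5464 0.3067 0.    ]
top cam [0.434 0.04  1.34 ]
dispenser 0.73 [276.9 244.2] [0.5985 0.1679 0.    ]
nozzle 0.88 [342. 218.] [ 0.6362 -0.002   0.2   ]
nozzle 0.66 [382.4 179.1] [ 0.7296 -0.0973  0.2   ]
nozzle 0.64 [319.2 239.5] [0.5854 0.0509 0.2   ]
lever_pivot 0.79 [304.2 220.2] [0.6167 0.0828 0.281 ]
lever_end 0.72 [316.3 241.3] [0.5707 0.0563 0.281 ]
beaker 0.87 [433.7 272.6] [ 0.5232 -0.2564  0.    ]
beaker 0.75 [430.6 317.5] [ 0.4037 -0.2449  0.    ]
beaker 0.73 [463.1 230.6] [ 0.638  -0.3395  0.    ]
jar 0.81 [378.7 317.4] [ 0.4032 -0.1068  0.    ]
pot 0.65 [380.2 179.2] [ 0.7811 -0.1153  0.    ]
tip_rack 0.9 [224.5 260.9] [0.5523 0.3093 0.    ]
0.9 [0.16713932 0.60222628 0.19444609] [[ 0.267  0.964 -0.   ]
 [ 0.964 -0.267  0.   ]
 [ 0.    -0.    -1.   ]] 0.9976721648877538
```

View pics/scene0.png

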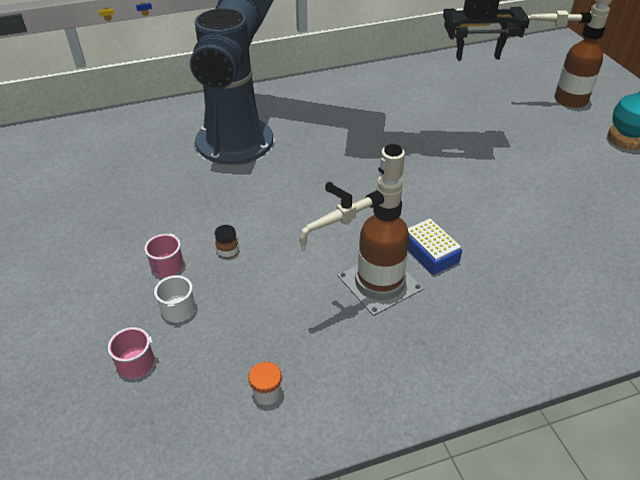

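View pics/top0.png

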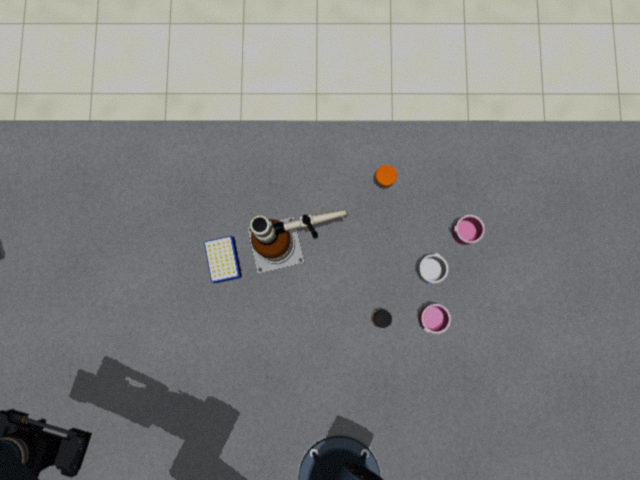

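The white beaker is at about (433,268) in the top view and (176,300) in the scene view. Two pink look-alikes flank it. The lever end is on the robot's side of the spout. I'll refine the positions next.

Run:
```python
from h import *
from scipy.optimize import least_squares
C={n:capture(n) for n in("scene","top")}
obs=[]
near=dict(dispenser=(.595,.17),nozzle=(.639,-.005),lever_pivot=(.618,.08),lever_end=(.573,.057))
Z=dict(dispenser=0,nozzle=.2,lever_pivot=.281,lever_end=.281)
for n in C:
    for k in Z:
        for r in place_of(n,k):
            q=atz(C[n],r["xy"],Z[k])
            if np.hypot(*(q[:2]-near[k]))<.02: obs.append((n,k,r["xy"]));break
def pts(v):
    x,y,th,a=v; ex=np.array([np.cos(th),np.sin(th)]);ey=np.array([-ex[1],ex[0]]);o=np.array([x,y])
    p=o-.095*ex
    return dict(dispenser=o,nozzle=o-.185*ex,lever_pivot=p,lever_end=p+.046*(np.cos(a)*ey-np.sin(a)*ex))
def f(v):
    P=pts(v);return np.concatenate([proj(C[n],[*P[k],Z[k]])[0]-xy for n,k,xy in obs])
s=least_squares(f,[.595,.17,np.radians(104),.2],loss="soft_l1")
print(s.x,np.degrees(s.x[2]));print({k:v.round(4) for k,v in pts(s.x).items()})
for (n,k,xy),e in zip(obs,f(s.x).reshape(-1,2)):print(n,k,e.round(1))
# beaker: white blob
for n,box in(("top",(405,245,460,295)),("scene",(145,270,205,330))):
    im=C[n]["image"];x0,y0,x1,y1=box;h=cv2.cvtColor(im[y0:y1,x0:x1],cv2.COLOR_BGR2HSV)
    m=((h[...,2]>150)&(h[...,1]<40)).astype(np.uint8)
    cs,_=cv2.findContours(m,cv2.RETR_EXTERNAL,cv2.CHAIN_APPROX_NONE);c=max(cs,key=cv2.contourArea)
    pp=c.reshape(-1,2)+[x0,y0];print(n,pp.min(0),pp.max(0))
    # rim/silhouette fit: hull of projected cylinder
    hull=cv2.convexHull(pp.astype(np.float32)).reshape(-1,2)
    t=np.linspace(0,2*np.pi,60)
    def g(v):
        P=np.concatenate([np.c_[v[0]+.035*np.cos(t),v[1]+.035*np.sin(t),0*t+z] for z in(0,.06)])
        H=cv2.convexHull(proj(C[n],P).astype(np.float32))
        return [cv2.pointPolygonTest(H,(float(a),float(b)),True) for a,b in hull]
    r=least_squares(g,[.525,-.25],diff_step=1e-3,loss="soft_l1");print("beaker",r.x,np.abs(r.fun).mean())
    cv2.imwrite(f"pics/crop_{n}.png",cv2.resize(im[y0-30:y1+30,x0-30:x1+30],None,fx=5,fy=5))
im=C["scene"]["image"][0:110,400:640];cv2.imwrite("pics/grip.png",cv2.resize(im,None,fx=3,fy=3))
print([place_of("top",k)[0]["p"] for k in("jar",)], C["top"]["fx"],C["scene"]["fx"])
```

```text
[0.60000435 0.16971508 1.79901722 0.29984818] 103.07609421406644
{'dispenser': array([0.6   , 0.1697]), 'nozzle': array([ 0.6419, -0.0105]), 'lever_pivot': array([0.6215, 0.0772]), 'lever_end': array([0.5818, 0.054 ])}
scene dispenser [0.4 0.5]
scene nozzle [0.5 1.2]
scene lever_pivot [-0.6 -0.8]
scene lever_end [ 0.6 -0.1]
top dispenser [-3.3  0.6]
top nozzle [1.7 0.4]
top lever_pivot [1.1 1.9]
top lever_end [-0.  -3.7]
top [420 253] [447 282]
beaker [ 0.53438466 -0.25083894] 0.8617687075804724
scene [154 275] [192 306]
beaker [ 0.52610605 -0.24411209] 3.1480831602502475
[0.87] 495.9330412298893 616.901888949186
```

View pics/grip.png

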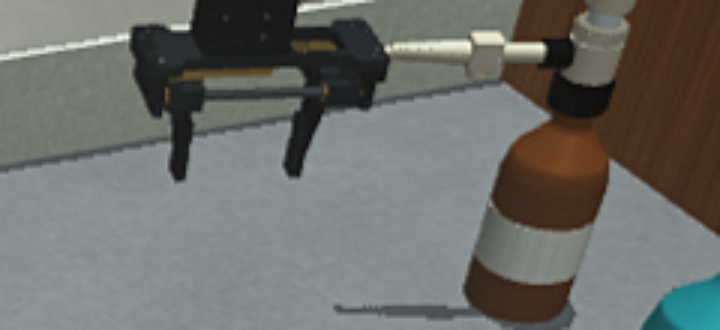

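Run:
```python
import cv2,numpy as np
a=cv2.imread("pics/scene0.png")[170:260,290:400];b=cv2.imread("pics/top0.png")[195:265,285:360]
a=cv2.resize(a,None,fx=7,fy=6.5,interpolation=cv2.INTER_CUBIC)
cv2.imwrite("pics/n1.png",a)
b=cv2.resize(b,None,fx=8,fy=8,interpolation=cv2.INTER_CUBIC);cv2.imwrite("pics/n2.png",b)
```

```text
(no output)
```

View pics/n1.png

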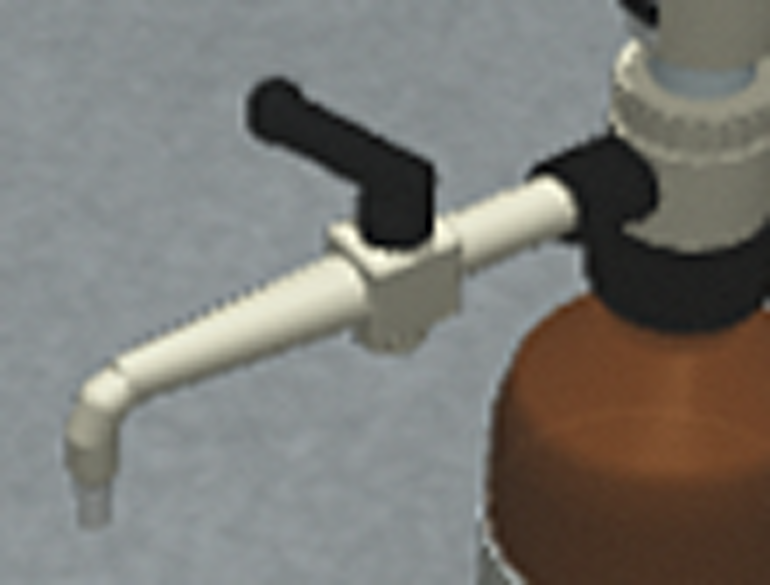

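View pics/n2.png

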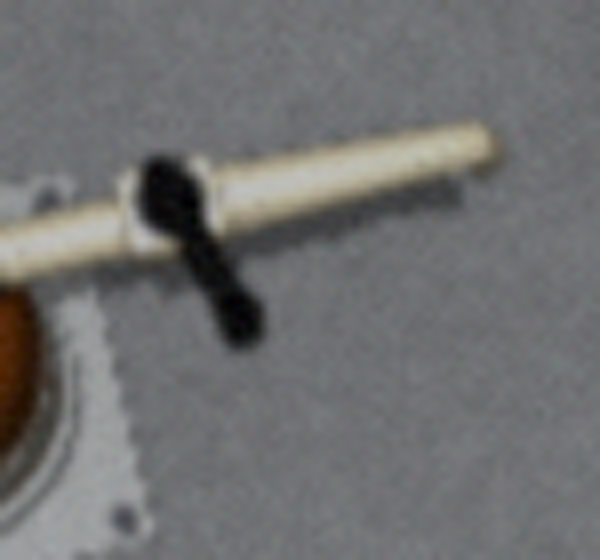

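View pics/crop_scene.png

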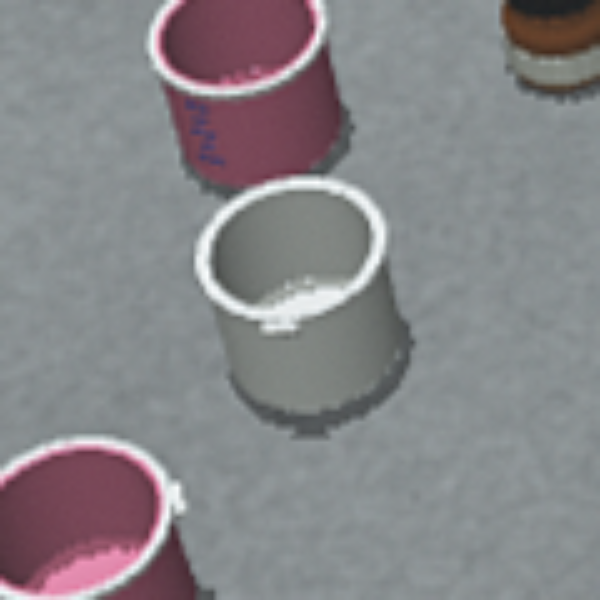

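View pics/crop_top.png

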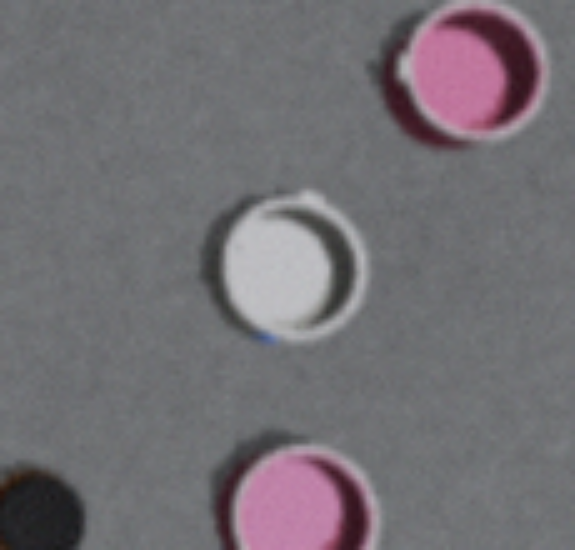

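Run:
```python
from h import *
s=capture("scene");t=capture("top")
print("nozzle",atz(s,(303.3,250.3),.2), atz(s,(303.6,249.2),.2),proj(t,[.6419,-.0105,.2]),proj(t,[.6419,-.0105,.25]))
# elbow axis at top of bend, spout end in top view, z .247
print("elbow top view",atz(t,(285+490/8,195+145/8),.25))
print("beaker",atz(s,(173.2,289.8),.06),atz(t,(433.7,268.6),.06))
print("pivot",atz(t,(285+172/8,195+195/8),.29),atz(s,(290+397/7,170+165/6.5),.29))
print("end",atz(t,(285+240/8,195+325/8),.285),atz(s,(290+272/7,170+108/6.5),.285))
print("jar,pot caps z.06",[ [atz(c,r["xy"],0)[:2].round(4) for r in place_of(n,k)[:1]] for n,c in(("scene",s),("top",t)) for k in("jar","pot","tip_rack")])
```

```text
nozzle [ 0.64390793 -0.00857421  0.2       ] [ 0.64148068 -0.00723768  0.2       ] [[345.62928791 215.60103282]] [[346.60742583 211.5882963 ]]
elbow top view [ 0.63840887 -0.00969436  0.25      ]
beaker [ 0.53248321 -0.24384462  0.06      ] [ 0.52951578 -0.24337148  0.06      ]
pivot [0.61694544 0.07749459 0.29      ] [0.62728898 0.07674893 0.29      ]
end [0.58247966 0.05909772 0.285     ] [0.5894651  0.05773937 0.285     ]
jar,pot caps z.06 [[array([ 0.4062, -0.1161])], [array([ 0.7737, -0.1215])], [array([0.552 , 0.3145])], [array([ 0.4051, -0.1133])], [array([ 0.782 , -0.1186])], [array([0.5523, 0.3102])]]
```

```bash
cat > plan.py <<'E'
from h import *
import sys
def plan(way, yaw_end, step=35, tmax=.1):
    """way: list of world xyz; prints rows in groups of 5"""
    s=bot.read_state();p=np.array(s["position"]);R=np.array(s["tcp_rot"]);yaw=np.arctan2(R[1,0],R[0,0])
    pts=[]
    q=p.copy()
    for w in way:
        w=np.array(w,float);n=int(np.ceil(np.linalg.norm(w-q)*1000/step))
        for i in range(n): pts.append(q+(w-q)*(i+1)/n)
        q=w
    tot=-(yaw_end-yaw); n=len(pts); out=[]
    for i,w in enumerate(pts):
        x=np.array([np.cos(yaw),np.sin(yaw),0]);z=np.array([0,0,-1.]);y=np.cross(z,x)
        d=(w-p)*1000;dt=round(tot/n,3)
        out.append([[round(float(d@a)) for a in (x,y,z)],dt]);yaw-=dt;p=w
    for i in range(0,n,5):print(out[i:i+5])
E
python3 - <<'E'
from plan import *
plan([(.18,.58,.32),(.30,.33,.32),(.43,0,.32),(.43,-.25,.32)],np.radians(-25.1),step=36)
E
```

```text
[[[-4, 5, -31], np.float64(0.06)], [[-4, 5, -31], np.float64(0.06)], [[-4, 5, -31], np.float64(0.06)], [[-4, 5, -31], np.float64(0.06)], [[-20, 28, 0], np.float64(0.06)]]
[[[-18, 30, 0], np.float64(0.06)], [[-16, 31, 0], np.float64(0.06)], [[-15, 31, 0], np.float64(0.06)], [[-13, 32, 0], np.float64(0.06)], [[-11, 33, 0], np.float64(0.06)]]
[[[-9, 34, 0], np.float64(0.06)], [[-7, 34, 0], np.float64(0.06)], [[-7, 35, 0], np.float64(0.06)], [[-5, 35, 0], np.float64(0.06)], [[-3, 35, 0], np.float64(0.06)]]
[[[-1, 35, 0], np.float64(0.06)], [[1, 35, 0], np.float64(0.06)], [[3, 35, 0], np.float64(0.06)], [[5, 35, 0], np.float64(0.06)], [[8, 35, 0], np.float64(0.06)]]
[[[10, 34, 0], np.float64(0.06)], [[12, 33, 0], np.float64(0.06)], [[1, 36, 0], np.float64(0.06)], [[3, 36, 0], np.float64(0.06)], [[5, 35, 0], np.float64(0.06)]]
[[[7, 35, 0], np.float64(0.06)], [[9, 35, 0], np.float64(0.06)], [[11, 34, 0], np.float64(0.06)], [[13, 33, 0], np.float64(0.06)]]
```

Call:
send_rows(
  motion=[
    [[-4, 5, -31], 0.06],
    [[-4, 5, -31], 0.06],
    [[-4, 5, -31], 0.06],
    [[-4, 5, -31], 0.06],
    [[-20, 28, 0], 0.06],
  ],
  gripper=0.75,
)

```text
time_s: 2.27
position: [0.193, 0.5505, 0.3198]
tcp_rot: [[0.547, 0.837, -0.004], [0.837, -0.547, -0.004], [-0.006, -0.001, -1.0]]
force: [1.5, 0.8, 0.3]
opening: 0.701
```

Call:
send_rows(
  motion=[
    [[-18, 30, 0], 0.06],
    [[-16, 31, 0], 0.06],
    [[-15, 31, 0], 0.06],
    [[-13, 32, 0], 0.06],
    [[-11, 33, 0], 0.06],
  ],
)

```text
time_s: 2.68
position: [0.2682, 0.3896, 0.324]
tcp_rot: [[0.776, 0.631, 0.003], [0.631, -0.776, 0.004], [0.005, -0.001, -1.0]]
force: [0.4, -0.5, 0.4]
opening: 0.326
```

Call:
send_rows(
  motion=[
    [[-9, 34, 0], 0.06],
    [[-7, 34, 0], 0.06],
    [[-7, 35, 0], 0.06],
    [[-5, 35, 0], 0.06],
    [[-3, 35, 0], 0.06],
  ],
)

```text
time_s: 3.1
position: [0.3351, 0.2185, 0.3249]
tcp_rot: [[0.932, 0.362, 0.008], [0.362, -0.932, 0.006], [0.01, -0.002, -1.0]]
force: [1.1, 0.1, -0.1]
opening: 0.25
```

Call:
send_rows(
  motion=[
    [[-1, 35, 0], 0.06],
    [[1, 35, 0], 0.06],
    [[3, 35, 0], 0.06],
    [[5, 35, 0], 0.06],
    [[8, 35, 0], 0.06],
  ],
)

```text
time_s: 3.52
position: [0.3938, 0.0436, 0.3262]
tcp_rot: [[0.998, 0.055, 0.014], [0.055, -0.998, 0.006], [0.014, -0.005, -1.0]]
force: [0.9, 0.6, 0.6]
opening: 0.249
```

Run:
```python
from plan import *
print(bot.read_state()["position"],bot.read_state()["tcp_rot"][:2])
plan([(.43,-.12,.32),(.43,-.25,.25),(.499,-.3115,.15)],np.radians(-25.1),step=36)
```

```text
[0.39375205 0.04355957 0.32622212] [[ 0.99837534  0.05529947  0.01373493]
 [ 0.05521786 -0.99845476  0.00625156]]
[[[5, 33, 1], np.float64(0.035)], [[7, 33, 1], np.float64(0.035)], [[8, 33, 1], np.float64(0.035)], [[9, 32, 1], np.float64(0.035)], [[10, 32, 1], np.float64(0.035)]]
[[[3, 26, 14], np.float64(0.035)], [[4, 26, 14], np.float64(0.035)], [[5, 26, 14], np.float64(0.035)], [[6, 25, 14], np.float64(0.035)], [[7, 25, 14], np.float64(0.035)]]
[[[21, 10, 25], np.float64(0.035)], [[21, 9, 25], np.float64(0.035)], [[22, 8, 25], np.float64(0.035)], [[22, 7, 25], np.float64(0.035)]]
```

Call:
send_rows(
  motion=[
    [[5, 33, 1], 0.035],
    [[7, 33, 1], 0.035],
    [[8, 33, 1], 0.035],
    [[9, 32, 1], 0.035],
    [[10, 32, 1], 0.035],
  ],
)

```text
time_s: 3.93
position: [0.4309, -0.13, 0.3226]
tcp_rot: [[0.991, -0.132, 0.02], [-0.132, -0.991, 0.005], [0.019, -0.007, -1.0]]
force: [1.2, 0.5, 0.2]
opening: 0.253
```

Call:
send_rows(
  motion=[
    [[3, 26, 14], 0.035],
    [[4, 26, 14], 0.035],
    [[5, 26, 14], 0.035],
    [[6, 25, 14], 0.035],
    [[7, 25, 14], 0.035],
  ],
)

```text
time_s: 4.35
position: [0.4339, -0.2721, 0.2541]
tcp_rot: [[0.949, -0.314, 0.031], [-0.315, -0.949, -0.003], [0.03, -0.007, -1.0]]
force: [0.5, 0.6, 0.5]
opening: 0.249
```

Call:
send_rows(
  motion=[
    [[21, 10, 25], 0.035],
    [[21, 9, 25], 0.035],
    [[22, 8, 25], 0.035],
    [[22, 7, 25], 0.035],
    [[0, 0, 0], 0],
  ],
)

```text
time_s: 4.77
position: [0.5055, -0.3466, 0.1501]
tcp_rot: [[0.888, -0.459, 0.031], [-0.459, -0.888, -0.007], [0.031, -0.008, -0.999]]
force: [0.0, -0.8, -1.3]
opening: 0.253
```

Run:
```python
from plan import *
for n in("scene","top"):
    c=capture(n);cv2.imwrite(f"pics/{n}1.png",c["image"])
print(bot.read_state()["position"],bot.read_state()["tcp_rot"][:2])
plan([(.498,-.3125,.13),(.498,-.3125,.015)],np.radians(-25.1),step=30)
```

```text
[ 0.50429731 -0.34467363  0.15409738] [[ 0.88893406 -0.45689518  0.03229592]
 [-0.45690246 -0.88948445 -0.00758613]]
[[[-10, -13, 12], np.float64(-0.006)], [[-10, -13, 12], np.float64(-0.006)], [[0, 0, 29], np.float64(-0.006)], [[0, 0, 29], np.float64(-0.006)], [[0, 0, 29], np.float64(-0.006)]]
[[[0, 0, 29], np.float64(-0.006)]]
```

View pics/scene1.png

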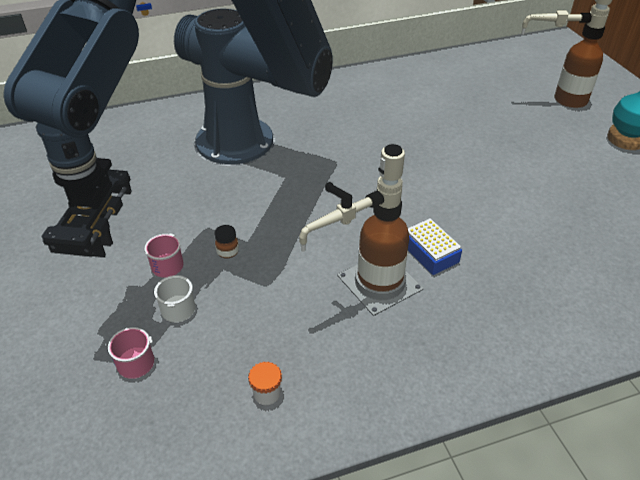

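The gripper hovers behind the beaker, with its body at about (90,220) in the scene view. Nothing in the scene has been disturbed. I'll descend behind the beaker.

Call:
send_rows(
  motion=[
    [[-10, -13, 12], -0.02],
    [[-10, -13, 12], -0.02],
    [[0, 0, 29], 0],
    [[0, 0, 29], 0],
    [[0, 0, 29], 0],
  ],
)

```text
time_s: 5.28
position: [0.5074, -0.3163, 0.0557]
tcp_rot: [[0.908, -0.416, 0.052], [-0.415, -0.909, -0.026], [0.058, 0.002, -0.998]]
force: [0.3, 0.5, -1.1]
opening: 0.251
```

```bash
cat > bk.py <<'E'
from plan import *
def tool():
    s=bot.read_state();return np.array(s["position"]),np.array(s["tcp_rot"]),s
if __name__=="__main__":
    p,R,s=tool();print(s["time_s"],p.round(4),np.degrees(np.arctan2(R[1,0],R[0,0])).round(2),"F",np.round(s["force"],2))
    for b,nm in(((.531,-.2436,p[2]),"beaker0"),((.641,-.009,p[2]),"nozzle")):print(nm,"in tool mm",(R.T@(np.array(b)-p)*1000).round(1))
E
python3 bk.py
```

```text
5.2833 [ 0.5074 -0.3163  0.0557] -24.56 F [ 0.31  0.48 -1.09]
beaker0 in tool mm [ -8.7 -75.9  -0.7]
nozzle in tool mm [  -6.2 -335.    -1. ]
```

Call:
send_rows(
  motion=[
    [[-5, 0, 8], 0],
    [[-4, 0, 8], 0],
    [[0, 0, 8], 0],
    [[0, 0, 8], 0],
    [[0, 0, 6], 0],
  ],
)

```text
time_s: 5.7
position: [0.5003, -0.3109, 0.0196]
tcp_rot: [[0.909, -0.412, 0.055], [-0.411, -0.911, -0.028], [0.061, 0.003, -0.998]]
force: [0.1, -0.2, -0.2]
opening: 0.255
```

```bash
python3 bk.py
```

```text
5.7 [ 0.5003 -0.3109  0.0196] -24.34 F [ 0.06 -0.18 -0.19]
beaker0 in tool mm [  0.3 -74.   -0.2]
nozzle in tool mm [   3.8 -333.1   -0.8]
```

Call:
send_rows(
  motion=[
    [[0, -6, 1], 0],
    [[0, -6, 1], 0],
    [[0, -5, 0], 0],
    [[0, -4, 0], 0],
    [[0, -2, 0], 0],
  ],
)

```text
time_s: 6.12
position: [0.5124, -0.2895, 0.0188]
tcp_rot: [[0.909, -0.413, 0.058], [-0.412, -0.911, -0.031], [0.066, 0.004, -0.998]]
force: [0.6, -0.2, -0.6]
opening: 0.249
```

Call:
send_rows(
  motion=[
    [[0, -2, 0], 0],
    [[0, -2, 0], 0],
    [[0, -2, 0], 0],
    [[0, -2, 0], 0],
    [[0, -2, 0], 0],
  ],
)

```text
time_s: 6.53
position: [0.5182, -0.2796, 0.0198]
tcp_rot: [[0.909, -0.412, 0.06], [-0.41, -0.911, -0.033], [0.068, 0.005, -0.998]]
force: [0.0, 0.3, -0.2]
opening: 0.25
```

Call:
send_rows(
  motion=[
    [[0, -3, 0], 0],
    [[0, -3, 0], 0],
    [[0, -3, 0], 0],
    [[0, -3, 0], 0],
    [[0, -3, 0], 0],
  ],
)

```text
time_s: 6.95
position: [0.5247, -0.2652, 0.0197]
tcp_rot: [[0.909, -0.413, 0.06], [-0.411, -0.911, -0.033], [0.068, 0.005, -0.998]]
force: [-0.2, -0.2, 0.1]
opening: 0.252
```

```bash
python3 bk.py
python3 - <<'E'
from h import *
for n in("scene","top"):
    c=capture(n);cv2.imwrite(f"pics/{n}2.png",c["image"])
    for r in place_of(n,"beaker")[:4]:print(n,round(r["p"],2),np.round(r["xy"],1),atz(c,r["xy"],0)[:2].round(4))
E
```

```text
6.95 [ 0.5247 -0.2652  0.0197] -24.34 F [-0.17 -0.18  0.12]
beaker0 in tool mm [ -3.1 -22.3  -0.3]
nozzle in tool mm [   0.4 -281.4   -1.5]
scene 0.87 [135.  358.1] [ 0.6244 -0.3412]
scene 0.78 [189.6 309.2] [ 0.54   -0.2218]
scene 0.42 [165.6 261.2] [ 0.3893 -0.2473]
top 0.68 [467.  233.1] [ 0.6312 -0.3498]
top 0.54 [423.5 268.8] [ 0.5333 -0.2291]
```

View pics/scene2.png

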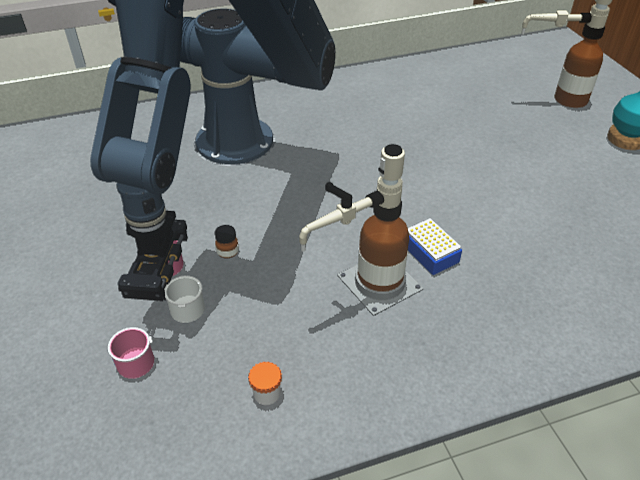

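View pics/top2.png

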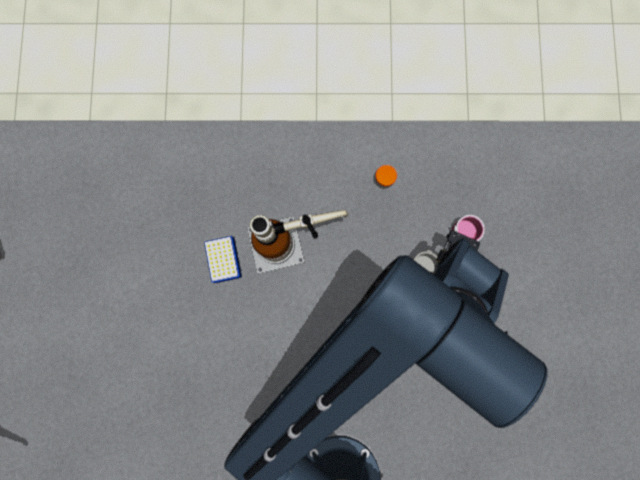

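The beaker has moved with the fingers to about (0.540, -0.222), upright and cradled between them. I'll push on.

Call:
send_rows(
  motion=[
    [[0, -4, 0], 0],
    [[0, -5, 0], 0],
    [[0, -6, 0], 0],
    [[0, -7, 0], 0],
    [[0, -8, 0], 0],
  ],
)

```text
time_s: 7.57
position: [0.5377, -0.2378, 0.0196]
tcp_rot: [[0.908, -0.415, 0.06], [-0.414, -0.91, -0.034], [0.069, 0.006, -0.998]]
force: [-0.0, 0.0, -0.6]
opening: 0.252
```

Call:
send_rows(
  motion=[
    [[0, -8, 0], 0],
    [[0, -8, 0], 0],
    [[0, -8, 0], 0],
    [[0, -8, 0], 0],
    [[0, -8, 0], 0],
  ],
)

```text
time_s: 7.98
position: [0.5564, -0.1965, 0.0196]
tcp_rot: [[0.908, -0.413, 0.061], [-0.412, -0.91, -0.034], [0.069, 0.006, -0.998]]
force: [-0.1, -1.1, 0.7]
opening: 0.255
```

Call:
send_rows(
  motion=[
    [[0, -8, 0], 0],
    [[0, -8, 0], 0],
    [[0, -8, 0], 0],
    [[0, -6, 0], 0],
    [[0, -4, 0], 0],
  ],
)

```text
time_s: 8.4
position: [0.5723, -0.1606, 0.0194]
tcp_rot: [[0.909, -0.412, 0.061], [-0.41, -0.911, -0.034], [0.069, 0.006, -0.998]]
force: [0.5, -0.1, 0.3]
opening: 0.25
```

```bash
python3 bk.py
python3 - <<'E'
from h import *
for n in("scene","top"):
    c=capture(n);cv2.imwrite(f"pics/{n}3.png",c["image"])
    for r in place_of(n,"beaker")[:4]:print(n,round(r["p"],2),np.round(r["xy"],1),atz(c,r["xy"],0)[:2].round(4))
E
```

```text
8.4 [ 0.5723 -0.1606  0.0194] -24.3 F [ 0.5  -0.07  0.35]
beaker0 in tool mm [-3.5 92.7  0.3]
nozzle in tool mm [   0.2 -166.4   -1. ]
scene 0.8 [165.6 264.9] [ 0.4004 -0.249 ]
scene 0.78 [131.9 361.2] [ 0.6296 -0.3476]
scene 0.74 [246.4 314.5] [ 0.5906 -0.1159]
top 0.66 [386.8 251.1] [ 0.5809 -0.1308]
```

View pics/scene3.png

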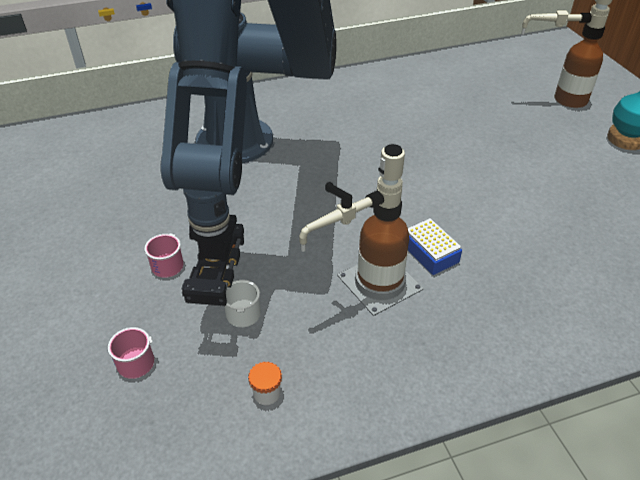

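View pics/top3.png

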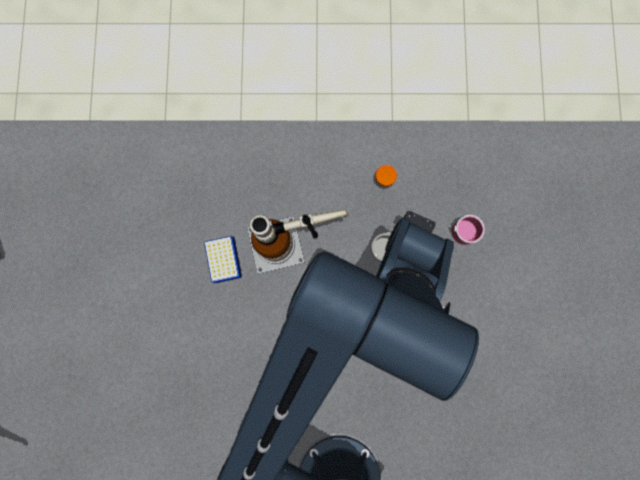

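Call:
send_rows(
  motion=[
    [[0, -4, 0], 0],
    [[0, -6, 0], 0],
    [[0, -8, 0], 0],
    [[0, -8, 0], 0],
    [[0, -8, 0], 0],
  ],
)

```text
time_s: 9.02
position: [0.5862, -0.1312, 0.0191]
tcp_rot: [[0.907, -0.417, 0.06], [-0.416, -0.909, -0.035], [0.069, 0.006, -0.998]]
force: [-0.5, -0.8, 0.4]
opening: 0.251
```

Call:
send_rows(
  motion=[
    [[0, -8, 0], 0],
    [[0, -8, 0], 0],
    [[0, -8, 0], 0],
    [[0, -7, 0], 0],
    [[0, -6, 0], 0],
  ],
)

```text
time_s: 9.43
position: [0.6037, -0.0923, 0.0189]
tcp_rot: [[0.908, -0.415, 0.06], [-0.414, -0.91, -0.034], [0.069, 0.006, -0.998]]
force: [1.0, -0.5, 0.3]
opening: 0.246
```

Call:
send_rows(
  motion=[
    [[0, -6, 0], 0],
    [[0, -5, 0], 0],
    [[0, -4, 0], 0],
    [[0, -3, 0], 0],
    [[0, -2, 0], 0],
  ],
)

```text
time_s: 9.85
position: [0.6132, -0.0707, 0.0187]
tcp_rot: [[0.909, -0.413, 0.06], [-0.412, -0.91, -0.034], [0.069, 0.006, -0.998]]
force: [-1.0, -0.2, 0.1]
opening: 0.247
```

```bash
python3 bk.py
python3 - <<'E'
from h import *
for n in("scene","top"):
    c=capture(n);cv2.imwrite(f"pics/{n}4.png",c["image"])
    for r in place_of(n,"beaker")[:4]:print(n,round(r["p"],2),np.round(r["xy"],1),atz(c,r["xy"],0)[:2].round(4))
    if n=="scene":cv2.imwrite("pics/s4c.png",cv2.resize(c["image"][130:340,200:400],None,fx=3.5,fy=2.8,interpolation=cv2.INTER_CUBIC))
E
```

```text
9.85 [ 0.6132 -0.0707  0.0187] -24.4 F [-0.98 -0.25  0.09]
beaker0 in tool mm [ -3.4 191.4   1. ]
nozzle in tool mm [ -0.2 -67.7  -0.4]
scene 0.85 [295.9 319.4] [ 0.6347 -0.0253]
scene 0.84 [134.8 361.6] [ 0.6323 -0.3425]
scene 0.77 [164.9 264.1] [ 0.3975 -0.25  ]
top 0.85 [430.3 316.2] [ 0.4071 -0.2442]
top 0.62 [464.3 231.9] [ 0.6345 -0.3426]
top 0.61 [352.8 239.3] [ 0.6129 -0.0387]
```

View pics/s4c.png

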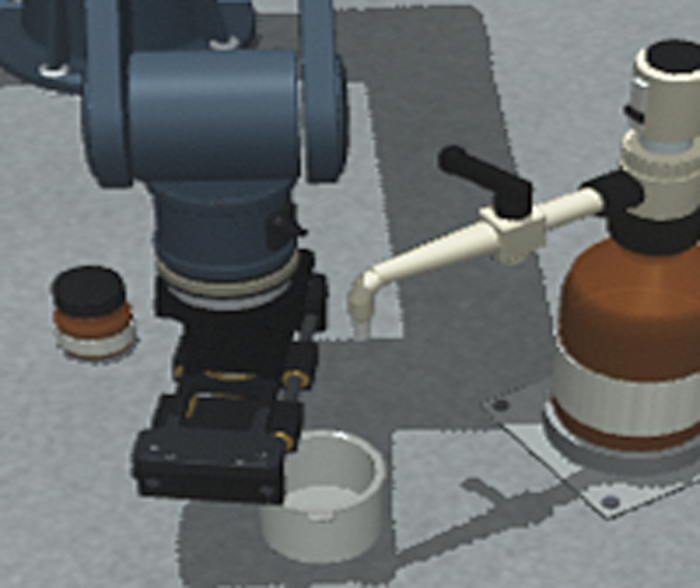

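View pics/top4.png

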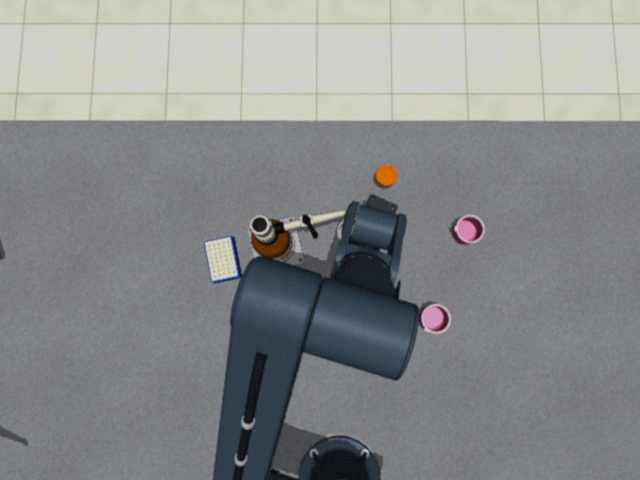

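Run:
```python
from h import *
c=capture("scene");s=bot.read_state();p=np.array(s["position"]);R=np.array(s["tcp_rot"])
for h in(60,100,120,150,180,200,220,250,280,310,340,370):
    a=p-R[:,2]*h/1000; 
    e=[a+0.0375*np.array([.12,.99,0]),a+.062*np.array([.12,.99,0])]
    q=proj(c,[a,*e]); print(h,a.round(3),[((x-200)*3.5//1,(y-130)*2.8//1) for x,y in q])
print([((x-200)*3.5//1,(y-130)*2.8//1) for x,y in proj(c,[[.641,-.009,.2],[.641,-.009,.25]])])
```

```text
60 [ 0.609 -0.069  0.078] [(np.float64(241.0), np.float64(447.0)), (np.float64(308.0), np.float64(439.0)), (np.float64(352.0), np.float64(433.0))]
100 [ 0.607 -0.068  0.118] [(np.float64(238.0), np.float64(405.0)), (np.float64(307.0), np.float64(396.0)), (np.float64(351.0), np.float64(391.0))]
120 [ 0.606 -0.067  0.138] [(np.float64(236.0), np.float64(383.0)), (np.float64(306.0), np.float64(375.0)), (np.float64(351.0), np.float64(369.0))]
150 [ 0.604 -0.066  0.168] [(np.float64(234.0), np.float64(350.0)), (np.float64(304.0), np.float64(341.0)), (np.float64(350.0), np.float64(335.0))]
180 [ 0.602 -0.065  0.198] [(np.float64(231.0), np.float64(315.0)), (np.float64(303.0), np.float64(306.0)), (np.float64(350.0), np.float64(301.0))]
200 [ 0.601 -0.064  0.218] [(np.float64(229.0), np.float64(291.0)), (np.float64(302.0), np.float64(282.0)), (np.float64(349.0), np.float64(277.0))]
220 [ 0.6   -0.064  0.238] [(np.float64(228.0), np.float64(266.0)), (np.float64(301.0), np.float64(258.0)), (np.float64(349.0), np.float64(252.0))]
250 [ 0.598 -0.063  0.268] [(np.float64(225.0), np.float64(229.0)), (np.float64(300.0), np.float64(220.0)), (np.float64(348.0), np.float64(215.0))]
280 [ 0.596 -0.062  0.298] [(np.float64(222.0), np.float64(189.0)), (np.float64(298.0), np.float64(181.0)), (np.float64(348.0), np.float64(175.0))]
310 [ 0.594 -0.061  0.328] [(np.float64(219.0), np.float64(149.0)), (np.float64(297.0), np.float64(140.0)), (np.float64(347.0), np.float64(135.0))]
340 [ 0.593 -0.06   0.358] [(np.float64(216.0), np.float64(106.0)), (np.float64(295.0), np.float64(98.0)), (np.float64(347.0), np.float64(93.0))]
370 [ 0.591 -0.059  0.388] [(np.float64(213.0), np.float64(62.0)), (np.float64(294.0), np.float64(54.0)), (np.float64(346.0), np.float64(49.0))]
[(np.float64(358.0), np.float64(333.0)), (np.float64(356.0), np.float64(276.0))]
```

Call:
send_rows(
  motion=[
    [[0, -4, 0], 0],
    [[0, -4, 0], 0],
    [[0, -4, 0], 0],
    [[0, -3, 0], 0],
    [[0, -3, 0], 0],
  ],
)

```text
time_s: 10.52
position: [0.6204, -0.0551, 0.0185]
tcp_rot: [[0.907, -0.416, 0.059], [-0.415, -0.909, -0.035], [0.068, 0.007, -0.998]]
force: [0.5, -0.0, -0.5]
opening: 0.247
```

```bash
python3 bk.py
cat > look.py <<'E'
from h import *
import sys
k=sys.argv[1]
c=capture("scene");im=c["image"].copy();t=np.linspace(0,2*np.pi,80)
for r in place_of("scene","beaker")[:4]:print(round(r["p"],2),np.round(r["xy"],1),atz(c,r["xy"],0)[:2].round(4))
S=4;x0,y0=230,170
crop=cv2.resize(im[y0:y0+150,x0:x0+150],None,fx=S,fy=S,interpolation=cv2.INTER_CUBIC)
def dr(x,y,z,col):
    q=(proj(c,np.c_[x+.035*np.cos(t),y+.035*np.sin(t),0*t+z])-[x0,y0]+.5)*S
    cv2.polylines(crop,[q.astype(np.int32)],True,col,1)
bx,by=float(sys.argv[2]),float(sys.argv[3])
dr(bx,by,.06,(0,255,0));dr(bx,by,0,(0,255,0));dr(.641,-.009,.06,(0,0,255))
cv2.imwrite(f"pics/{k}.png",crop)
E
python3 look.py s5 .638 -.015
```

```text
10.5167 [ 0.6204 -0.0551  0.0185] -24.57 F [ 0.47 -0.02 -0.45]
beaker0 in tool mm [ -2.9 208.6   1.2]
nozzle in tool mm [ -0.4 -50.5  -0.4]
0.79 [300.5 317.4] [ 0.6329 -0.0151]
0.67 [132.4 362.1] [ 0.632  -0.3469]
0.66 [166.1 264.9] [ 0.4008 -0.2479]
```

View pics/s5.png

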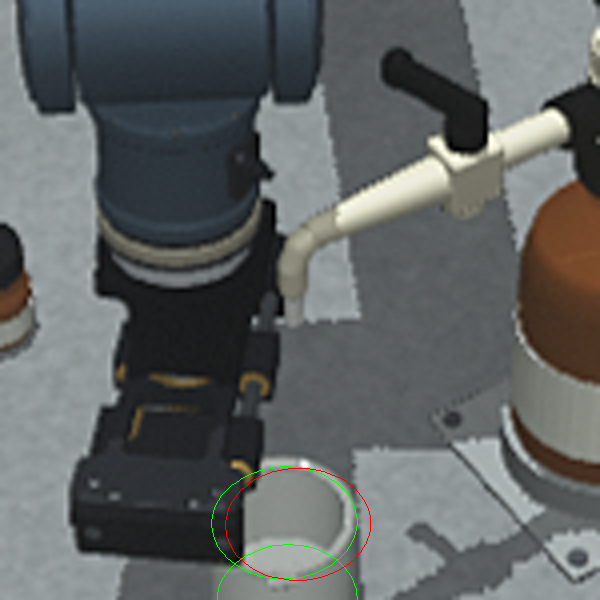

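Call:
send_rows(
  motion=[
    [[1, -1, 0], 0],
    [[1, -1, 0], 0],
    [[1, -2, 0], 0],
    [[0, -1, 0], 0],
    [[0, 0, 0], 0],
  ],
)

```text
time_s: 11.03
position: [0.6254, -0.0508, 0.0184]
tcp_rot: [[0.908, -0.415, 0.058], [-0.414, -0.91, -0.034], [0.067, 0.007, -0.998]]
force: [-1.2, 0.1, -0.5]
opening: 0.25
```

```bash
python3 bk.py;python3 look.py s6 .639 -.011
```

```text
11.0333 [ 0.6254 -0.0508  0.0184] -24.51 F [-1.19  0.14 -0.54]
beaker0 in tool mm [ -5.9 214.6   1.1]
nozzle in tool mm [ -3.2 -44.5  -0.5]
0.75 [134.7 360.4] [ 0.6295 -0.3424]
0.62 [167.5 261. ] [ 0.3901 -0.2432]
0.56 [304.2 318.6] [ 0.6382 -0.009 ]
```

View pics/s6.png

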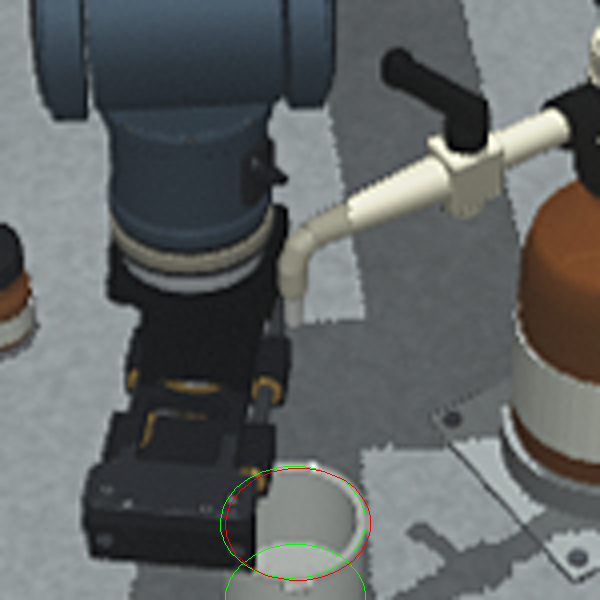

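The rim now matches the target ellipse to within about 2 mm. I'll back off and check.

Call:
send_rows(
  motion=[
    [[0, 3, 0], 0],
    [[0, 6, 0], 0],
    [[0, 10, 0], 0],
    [[0, 20, 0], 0],
    [[0, 30, 0], 0],
  ],
)

```text
time_s: 11.55
position: [0.5975, -0.1127, 0.0191]
tcp_rot: [[0.91, -0.409, 0.062], [-0.408, -0.912, -0.033], [0.07, 0.005, -0.998]]
force: [0.3, -0.0, 0.1]
opening: 0.253
```

Call:
send_rows(
  motion=[
    [[0, 30, 0], 0],
    [[0, 30, 0], 0],
    [[0, 30, -10], 0],
    [[0, 20, -15], 0],
    [[0, 5, -10], 0],
  ],
)

```text
time_s: 11.97
position: [0.5406, -0.2267, 0.0534]
tcp_rot: [[0.909, -0.412, 0.056], [-0.411, -0.911, -0.033], [0.065, 0.007, -0.998]]
force: [1.2, 0.6, 0.3]
opening: 0.25
```

```bash
python3 bk.py;python3 look.py s7 .641 -.009
python3 - <<'E'
from h import *
c=capture("top");cv2.imwrite("pics/top7.png",c["image"])
for k,z in(("beaker",0),("nozzle",.2)):
  for r in place_of("top",k)[:4]:print(k,round(r["p"],2),np.round(r["xy"],1),atz(c,r["xy"],z)[:2].round(4))
E
```

```text
11.9667 [ 0.5406 -0.2267  0.0534] -24.33 F [1.19 0.64 0.29]
beaker0 in tool mm [-1.7 19.4  0. ]
nozzle in tool mm [   1.8 -239.7   -1.5]
0.97 [302.3 318.6] [ 0.6369 -0.0126]
0.72 [133.6 361.2] [ 0.6307 -0.3446]
beaker 0.81 [343.8 230.2] [ 0.6378 -0.0142]
beaker 0.76 [465.8 232.2] [ 0.6337 -0.3467]
nozzle 0.91 [344.2 213.7] [ 0.6464 -0.0072]
```

View pics/s7.png

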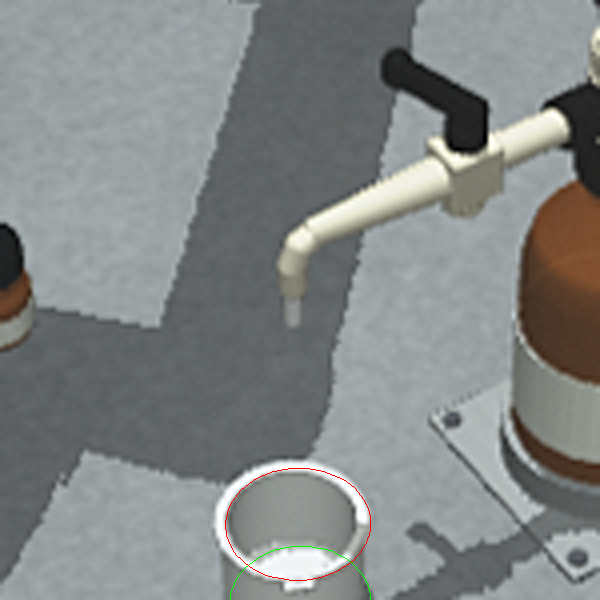

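View pics/top7.png

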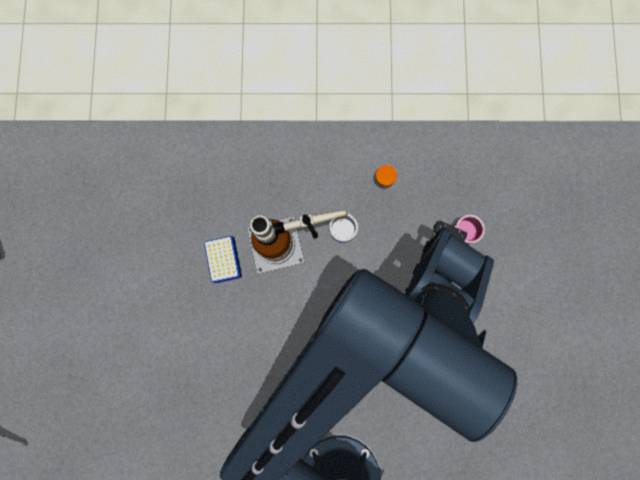

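Run:
```python
from h import *
from scipy.optimize import least_squares
C={n:capture(n) for n in("scene","top")}
print("nozzle scene",atz(C["scene"],(302.9,249.6),.2),"beaker",atz(C["scene"],(302.6,299.4),.06))
im=C["top"]["image"][195:265,310:385];cv2.imwrite("pics/t7.png",cv2.resize(im,None,fx=8,fy=8,interpolation=cv2.INTER_CUBIC))
im=C["scene"]["image"][270:345,265:340];cv2.imwrite("pics/s7b.png",cv2.resize(im,None,fx=8,fy=8,interpolation=cv2.INTER_CUBIC))
```

```text
nozzle scene [ 0.64202513 -0.00871266  0.2       ] beaker [ 0.63798745 -0.01100026  0.06      ]
```

View pics/t7.png

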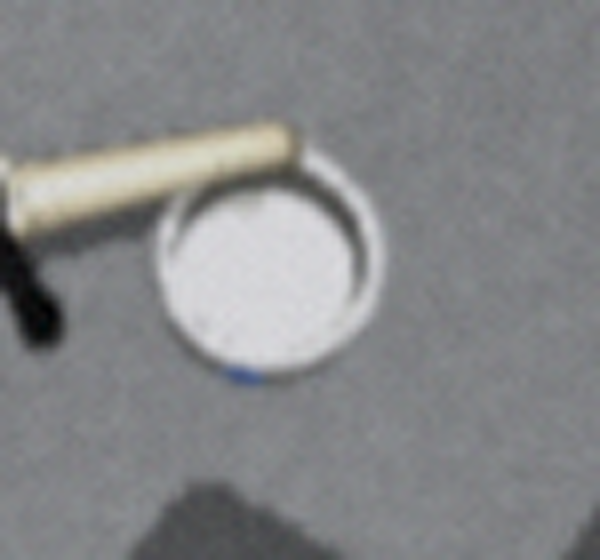

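View pics/s7b.png

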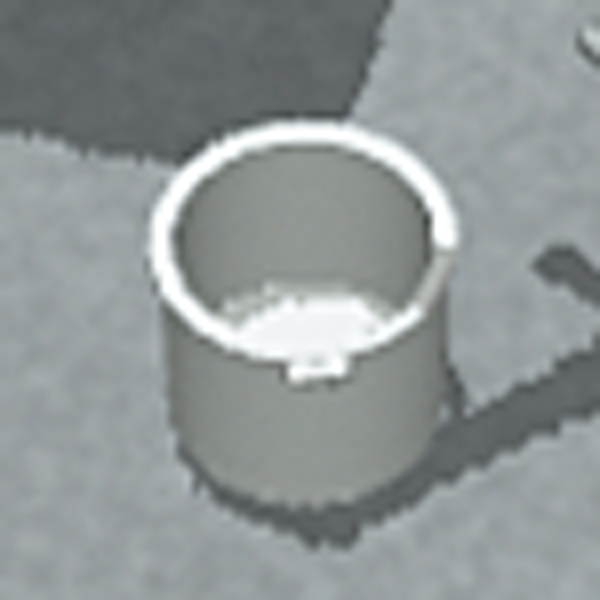

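Run:
```python
from plan import *
plan([(.545,-.2,.36),(.578,.0877,.36)],np.radians(13.1),step=30)
```

```text
[[[-1, -2, -28], np.float64(-0.031)], [[0, -2, -28], np.float64(-0.031)], [[0, -2, -28], np.float64(-0.031)], [[0, -2, -28], np.float64(-0.031)], [[0, -2, -28], np.float64(-0.031)]]
[[[0, -2, -28], np.float64(-0.031)], [[0, -2, -28], np.float64(-0.031)], [[0, -2, -28], np.float64(-0.031)], [[0, -2, -28], np.float64(-0.031)], [[0, -2, -28], np.float64(-0.031)]]
[[[0, -2, -28], np.float64(-0.031)], [[1, -29, 0], np.float64(-0.031)], [[2, -29, 0], np.float64(-0.031)], [[3, -29, 0], np.float64(-0.031)], [[4, -29, 0], np.float64(-0.031)]]
[[[5, -29, 0], np.float64(-0.031)], [[6, -28, 0], np.float64(-0.031)], [[6, -28, 0], np.float64(-0.031)], [[7, -28, 0], np.float64(-0.031)], [[8, -28, 0], np.float64(-0.031)]]
[[[9, -28, 0], np.float64(-0.031)]]
```

Call:
send_rows(
  motion=[
    [[-1, -2, -28], -0.031],
    [[0, -2, -28], -0.031],
    [[0, -2, -28], -0.031],
    [[0, -2, -28], -0.031],
    [[0, -2, -28], -0.031],
  ],
  gripper=1,
)

```text
time_s: 12.73
position: [0.5332, -0.197, 0.1848]
tcp_rot: [[0.969, -0.245, 0.034], [-0.245, -0.969, -0.016], [0.037, 0.007, -0.999]]
force: [0.5, 1.0, -0.1]
opening: 0.017
```

Call:
send_rows(
  motion=[
    [[0, -2, -28], -0.031],
    [[0, -2, -28], -0.031],
    [[0, -2, -28], -0.031],
    [[0, -2, -28], -0.031],
    [[0, -2, -28], -0.031],
  ],
)

```text
time_s: 13.15
position: [0.53, -0.1758, 0.3274]
tcp_rot: [[0.997, -0.073, 0.027], [-0.073, -0.997, -0.01], [0.027, 0.008, -1.0]]
force: [0.3, -0.9, -0.3]
opening: 0.004
```

Run:
```python
from plan import *
s=bot.read_state();print(s["position"],np.round(s["tcp_rot"],3).tolist())
plan([(.55,-.17,.37),(.578,.0877,.37)],np.radians(13.1),step=30)
```

```text
[ 0.53003168 -0.17582339  0.32743423] [[0.997, -0.073, 0.027], [-0.073, -0.997, -0.01], [0.027, 0.008, -1.0]]
[[[10, -4, -21], np.float64(-0.027)], [[10, -3, -21], np.float64(-0.027)], [[3, -29, 0], np.float64(-0.027)], [[3, -29, 0], np.float64(-0.027)], [[4, -29, 0], np.float64(-0.027)]]
[[[5, -28, 0], np.float64(-0.027)], [[6, -28, 0], np.float64(-0.027)], [[6, -28, 0], np.float64(-0.027)], [[7, -28, 0], np.float64(-0.027)], [[8, -28, 0], np.float64(-0.027)]]
[[[9, -27, 0], np.float64(-0.027)]]
```

Call:
send_rows(
  motion=[
    [[10, -4, -21], -0.027],
    [[10, -3, -21], -0.027],
    [[3, -29, 0], -0.027],
    [[3, -29, 0], -0.027],
    [[4, -29, 0], -0.027],
  ],
)

```text
time_s: 13.57
position: [0.5632, -0.0789, 0.3768]
tcp_rot: [[0.997, 0.072, 0.037], [0.072, -0.997, -0.017], [0.036, 0.019, -0.999]]
force: [0.9, 0.2, -0.2]
opening: 0.001
```

Call:
send_rows(
  motion=[
    [[5, -28, 0], -0.027],
    [[6, -28, 0], -0.027],
    [[6, -28, 0], -0.027],
    [[7, -28, 0], -0.027],
    [[8, -28, 0], -0.027],
  ],
)

```text
time_s: 13.98
position: [0.5752, 0.0782, 0.3711]
tcp_rot: [[0.975, 0.221, 0.032], [0.222, -0.975, -0.015], [0.028, 0.022, -0.999]]
force: [0.8, 0.3, -1.1]
opening: 0.008
```

```bash
cat > lv.py <<'E'
from plan import *
import sys
s=bot.read_state();p=np.array(s["position"]);R=np.array(s["tcp_rot"])
print(s["time_s"],p.round(4),"yaw",np.degrees(np.arctan2(R[1,0],R[0,0])).round(1),"F",np.round(s["force"],1),"zax",R[:,2].round(3))
P=np.array([.6215,.0772]);u=np.array([.974,.226]);w=np.array([.226,-.974])
d=p[:2]-P;print("TCP u,w mm",(d@u*1000).round(1),(d@w*1000).round(1))
if len(sys.argv)>1:
    c=capture("scene");im=c["image"]
    for k in("lever_end","lever_pivot"):
        for r in place_of("scene",k)[:2]:
            q=atz(c,r["xy"],.281)[:2]-P;print(k,round(r["p"],2),np.round(r["xy"],1),"u,w",(q@u*1000).round(1),(q@w*1000).round(1),"ang",np.arctan2(q@w,-q@u).round(2))
    crop=cv2.resize(im[120:270,270:420],None,fx=4,fy=4,interpolation=cv2.INTER_CUBIC)
    cv2.imwrite(f"pics/{sys.argv[1]}.png",crop)
E
python3 lv.py l1
```

```text
13.9833 [0.5752 0.0782 0.3711] yaw 12.8 F [ 0.8  0.3 -1.1] zax [ 0.032 -0.015 -0.999]
TCP u,w mm -44.9 -11.4
lever_end 0.86 [325.  185.5] u,w -45.9 13.2 ang 0.28
lever_end 0.3 [304.1 248.6] u,w 69.1 125.1 ang 2.08
lever_pivot 0.56 [346.1 198.6] u,w 3.4 1.3 ang 2.78
```

View pics/l1.png

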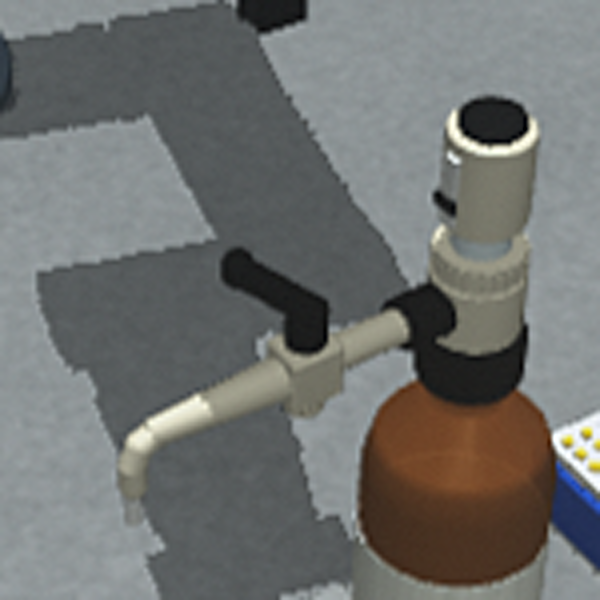

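Call:
send_rows(
  motion=[
    [[2, -5, 10], 0],
    [[1, -5, 12], 0],
    [[0, 0, 12], 0],
    [[0, 0, 12], 0],
    [[0, 0, 10], 0],
  ],
)

```text
time_s: 14.55
position: [0.5782, 0.0886, 0.3109]
tcp_rot: [[0.974, 0.223, 0.033], [0.224, -0.974, -0.016], [0.029, 0.023, -0.999]]
force: [-0.7, -0.4, -0.6]
opening: 0.005
```

```bash
python3 lv.py l2
```

```text
14.55 [0.5782 0.0886 0.3109] yaw 12.9 F [-0.7 -0.4 -0.6] zax [ 0.033 -0.016 -0.999]
TCP u,w mm -39.6 -20.9
lever_pivot 0.79 [345.7 196. ] u,w -2.7 -2.0 ang -0.63
```

View pics/l2.png

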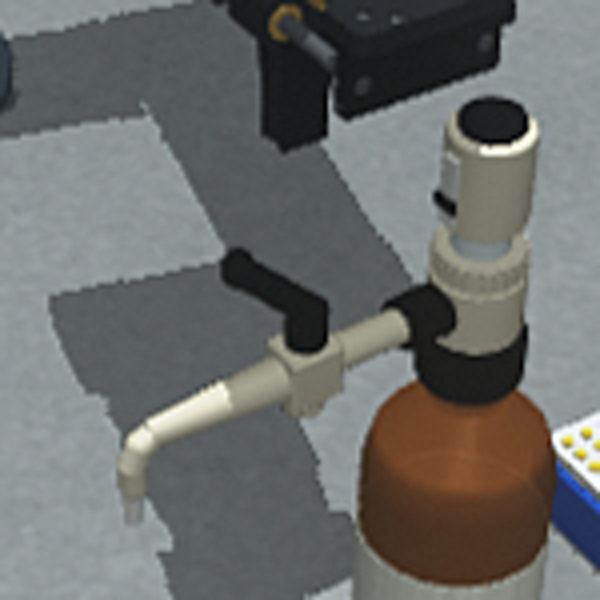

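Call:
send_rows(
  motion=[
    [[0, 2, 8], 0],
    [[0, 2, 8], 0],
    [[0, 0, 8], 0],
    [[0, 0, 7], 0],
    [[0, 0, 6], 0],
  ],
)

```text
time_s: 15.12
position: [0.5827, 0.082, 0.2742]
tcp_rot: [[0.975, 0.221, 0.039], [0.221, -0.975, -0.017], [0.034, 0.025, -0.999]]
force: [-0.2, 0.1, 0.1]
opening: 0.001
```

```bash
python3 lv.py l3
```

```text
15.1167 [0.5827 0.082  0.2742] yaw 12.8 F [-0.2  0.1  0.1] zax [ 0.039 -0.017 -0.999]
TCP u,w mm -36.7 -13.4
lever_end 0.73 [324.3 183.7] u,w -50.8 11.6 ang 0.22
```

View pics/l3.png

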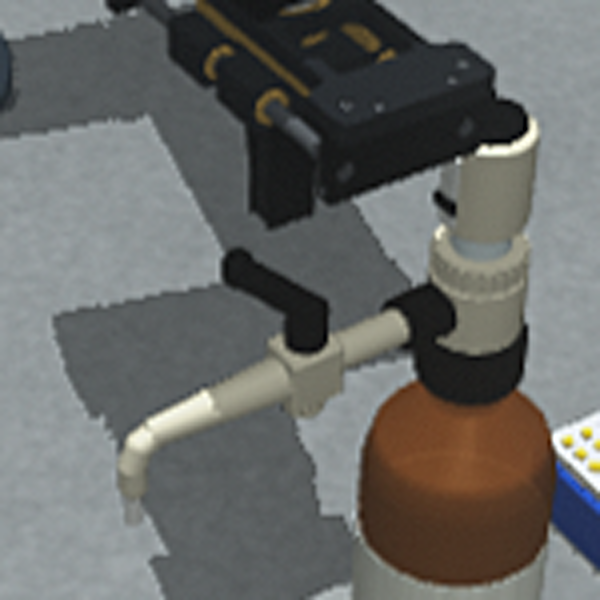

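Call:
send_rows(
  motion=[
    [[-4, 0, 1], 0],
    [[-4, 0, 1], 0],
    [[-3, 1, 0], 0],
    [[0, 2, 0], 0],
    [[0, 2, 0], 0],
  ],
)

```text
time_s: 15.68
position: [0.5722, 0.075, 0.2733]
tcp_rot: [[0.974, 0.222, 0.04], [0.223, -0.975, -0.017], [0.036, 0.025, -0.999]]
force: [-0.5, -0.4, 0.8]
opening: 0.006
```

Call:
send_rows(
  motion=[
    [[0, 2, 0], 0],
    [[0, 2, 0], 0],
    [[0, 2, 0], 0],
    [[0, 2, 0], 0],
    [[0, 2, 0], 0],
  ],
)

```text
time_s: 16.1
position: [0.5754, 0.0638, 0.2746]
tcp_rot: [[0.974, 0.222, 0.043], [0.222, -0.975, -0.017], [0.038, 0.026, -0.999]]
force: [-0.5, -0.0, 0.0]
opening: 0.005
```

```bash
python3 lv.py l4
```

```text
16.1 [0.5754 0.0638 0.2746] yaw 12.9 F [-0.5 -0.   0. ] zax [ 0.043 -0.017 -0.999]
TCP u,w mm -47.9 2.6
lever_end 0.53 [324.5 186. ] u,w -45.2 14.7 ang 0.31
lever_pivot 0.64 [343.9 194.1] u,w -8.6 -2.1 ang -0.24
```

View pics/l4.png

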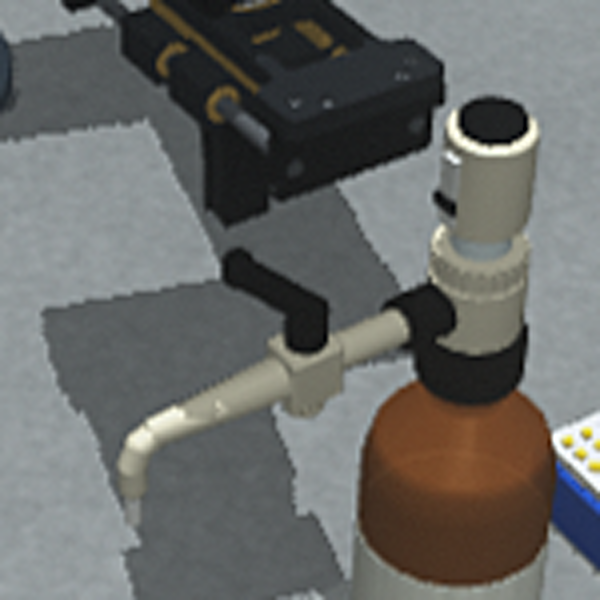

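Run:
```python
from h import *
c=capture("scene");s=bot.read_state();p=np.array(s["position"]);R=np.array(s["tcp_rot"])
for o in((0,0),(15,9.5),(15,-9.5),(-15,9.5),(-15,-9.5)):
    q=proj(c,p+R@(np.array([*o,0])/1000))[0];print(o,((q-[270,120]+.5)*4).round())
P=np.array([.6215,.0772]);u=np.array([.974,.226]);w=np.array([.226,-.974])
for a in(.2,.3):
  for r in(0,.046):
    e=P+r*(-np.cos(a)*u+np.sin(a)*w); print(a,r,((proj(c,[*e,.281])[0]-[270,120]+.5)*4).round())
```

```text
(0, 0) [240. 264.]
(15, 9.5) [240. 289.]
(15, -9.5) [276. 275.]
(-15, 9.5) [204. 254.]
(-15, -9.5) [240. 241.]
0.2 0 [304. 311.]
0.2 0.046 [231. 262.]
0.3 0 [304. 311.]
0.3 0.046 [224. 267.]
```

Run:
```python
from h import *
c=capture("scene");im=c["image"][150:210,305:365]
im=cv2.resize(im,None,fx=10,fy=10,interpolation=cv2.INTER_NEAREST);im=np.clip(im.astype(float)*1.0,0,255)
g=(255*(im/255)**.5).astype(np.uint8);cv2.imwrite("pics/z1.png",g)
```

```text
(no output)
```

View pics/z1.png

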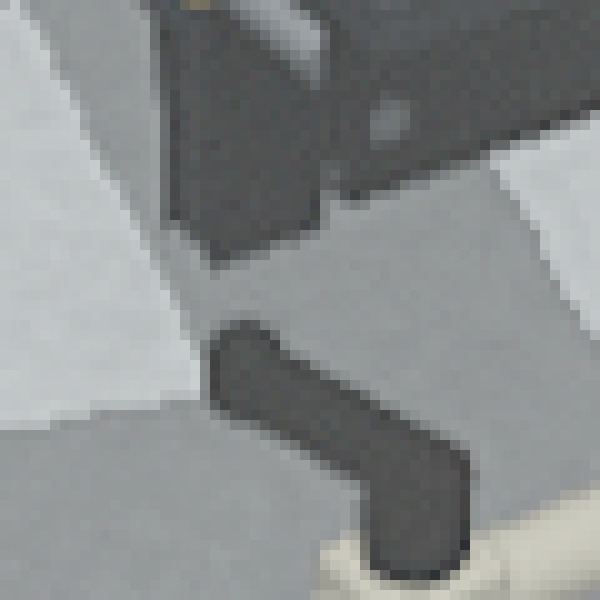

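Run:
```python
from h import *
c=capture("scene")
x=np.array([.267,.964,0]);p=np.array([.167,.602,.194])
print("start predicted finger ends open",proj(c,[p,p-x*.051,p+x*.051,p-x*.051+[0,0,.019],p+x*.051+[0,0,.019]]).round(1),"seen 459.5,60 497.7,58")
for p,o in(((.5752,.0782,.3711),(270,30)),((.5782,.0886,.3109),(285,150)),((.5827,.082,.2742),(280,228)),((.5754,.0638,.2746),(235,225))):
    print(p,((proj(c,p)[0]-[270,120]+.5)*4).round(),"seen near-corner",o)
```

```text
start predicted finger ends open [[476.3  68.2]
 [456.2  68.9]
 [496.3  67.5]
 [457.4  62. ]
 [497.8  60.6]] seen 459.5,60 497.7,58
(0.5752, 0.0782, 0.3711) [274.  79.] seen near-corner (270, 30)
(0.5782, 0.0886, 0.3109) [296. 192.] seen near-corner (285, 150)
(0.5827, 0.082, 0.2742) [283. 267.] seen near-corner (280, 228)
(0.5754, 0.0638, 0.2746) [240. 265.] seen near-corner (235, 225)
```

The visible fingertip ends about 20 mm above the reported TCP (crop (235,225) against a predicted (240,265)). It is therefore above the lever blade and has not touched it. I'll step back and go lower, staying clear of the spout top at 255 mm.

Call:
send_rows(
  motion=[
    [[0, -4, 0], 0],
    [[0, -4, 0], 0],
    [[0, -4, 2], 0],
    [[0, -2, 4], 0],
    [[0, 0, 5], 0],
  ],
)

```text
time_s: 16.82
position: [0.5728, 0.0797, 0.2634]
tcp_rot: [[0.974, 0.222, 0.045], [0.223, -0.975, -0.016], [0.04, 0.026, -0.999]]
force: [0.5, 0.3, -0.3]
opening: 0.005
```

Call:
send_rows(
  motion=[
    [[0, 0, 4], 0],
    [[0, 0, 2], 0],
    [[0, 0, 1], 0],
    [[0, 0, 0], 0],
    [[0, 0, 0], 0],
  ],
)

```text
time_s: 17.23
position: [0.5717, 0.0801, 0.2532]
tcp_rot: [[0.974, 0.223, 0.04], [0.224, -0.974, -0.016], [0.036, 0.025, -0.999]]
force: [-0.5, 0.1, -0.6]
opening: 0.004
```

```bash
python3 lv.py l5
```

```text
17.2333 [0.5717 0.0801 0.2532] yaw 13.0 F [-0.5  0.1 -0.6] zax [ 0.04  -0.016 -0.999]
TCP u,w mm -47.8 -14.1
lever_end 0.75 [324.6 186. ] u,w -45.1 14.5 ang 0.31
lever_pivot 0.65 [347.1 195.4] u,w -2.7 -4.9 ang -1.06
```

View pics/l5.png

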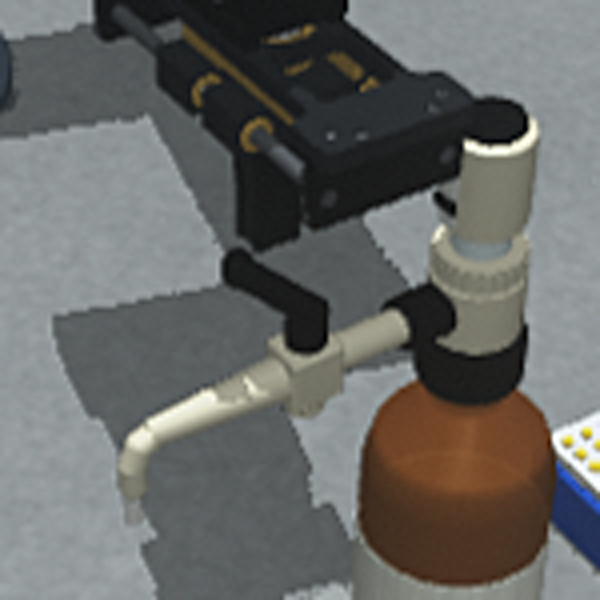

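Run:
```python
from h import *
c=capture("scene");s=bot.read_state();p=np.array(s["position"]);R=np.array(s["tcp_rot"])
for o in((0,0),(8,9.5),(15,9.5),(15,-9.5),(0,9.5),(0,-9.5)):
  print(o,[tuple(((proj(c,p+R@(np.array([*o,-h])/1000))[0]-[270,120]+.5)*4).round()) for h in(0,10,20,30)])
im=c["image"][150:210,305:365]
im=cv2.resize(im,None,fx=10,fy=10,interpolation=cv2.INTER_NEAREST);g=(255*(im/255)**.4).astype(np.uint8);cv2.imwrite("pics/z2.png",g)
```

```text
(0, 0) [(np.float64(270.0), np.float64(288.0)), (np.float64(271.0), np.float64(271.0)), (np.float64(271.0), np.float64(253.0)), (np.float64(272.0), np.float64(235.0))]
(8, 9.5) [(np.float64(262.0), np.float64(304.0)), (np.float64(263.0), np.float64(287.0)), (np.float64(263.0), np.float64(269.0)), (np.float64(263.0), np.float64(251.0))]
(15, 9.5) [(np.float64(271.0), np.float64(313.0)), (np.float64(271.0), np.float64(295.0)), (np.float64(272.0), np.float64(277.0)), (np.float64(272.0), np.float64(259.0))]
(15, -9.5) [(np.float64(306.0), np.float64(299.0)), (np.float64(307.0), np.float64(281.0)), (np.float64(307.0), np.float64(263.0)), (np.float64(308.0), np.float64(245.0))]
(0, 9.5) [(np.float64(253.0), np.float64(295.0)), (np.float64(253.0), np.float64(278.0)), (np.float64(253.0), np.float64(260.0)), (np.float64(254.0), np.float64(242.0))]
(0, -9.5) [(np.float64(288.0), np.float64(282.0)), (np.float64(288.0), np.float64(264.0)), (np.float64(289.0), np.float64(246.0)), (np.float64(289.0), np.float64(228.0))]
```

View pics/z2.png

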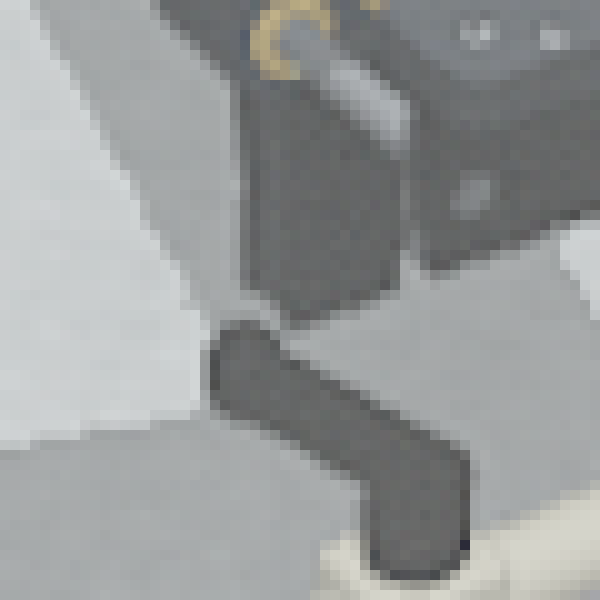

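Call:
send_rows(
  motion=[
    [[0, 3, 0], 0],
    [[0, 3, 0], 0],
    [[0, 3, 0], 0],
    [[0, 3, 0], 0],
    [[0, 2, 0], 0],
  ],
)

```text
time_s: 17.85
position: [0.5755, 0.066, 0.2546]
tcp_rot: [[0.974, 0.224, 0.042], [0.224, -0.974, -0.015], [0.038, 0.024, -0.999]]
force: [-0.2, 1.0, -0.6]
opening: 0.005
```

Call:
send_rows(
  motion=[
    [[0, 2, 0], 0],
    [[0, 2, 0], 0],
    [[0, 2, 0], 0],
    [[0, 2, 0], 0],
    [[0, 2, 0], 0],
  ],
)

```text
time_s: 18.27
position: [0.5777, 0.055, 0.2548]
tcp_rot: [[0.974, 0.223, 0.041], [0.224, -0.974, -0.015], [0.037, 0.024, -0.999]]
force: [-0.1, -0.0, 0.3]
opening: 0.006
```

```bash
python3 lv.py l6
```

```text
18.2667 [0.5777 0.055  0.2548] yaw 12.9 F [-0.1 -0.   0.3] zax [ 0.041 -0.015 -0.999]
TCP u,w mm -47.7 11.8
lever_end 0.71 [320.6 190.4] u,w -38.6 26.9 ang 0.61
lever_pivot 0.61 [344.9 195.9] u,w -3.7 -0.9 ang -0.25
```

View pics/l6.png

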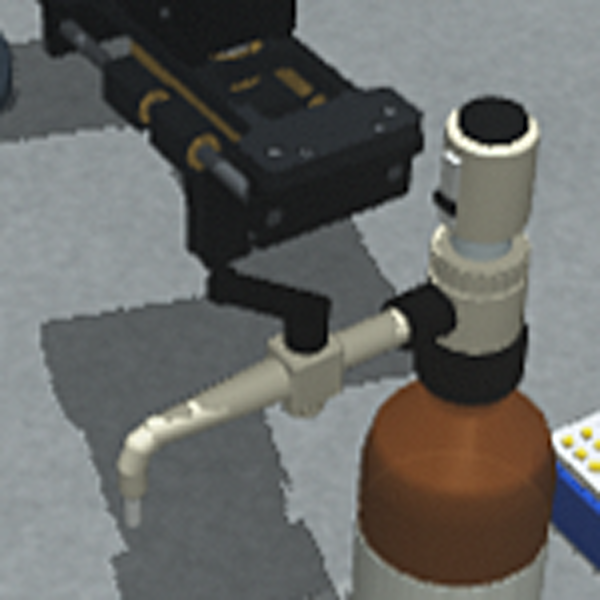

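Call:
send_rows(
  motion=[
    [[3, 0, 0], 0],
    [[3, 0, 0], 0],
    [[3, 1, 0], 0],
    [[3, 1, 0], 0],
    [[3, 1, 0], 0],
  ],
)

```text
time_s: 18.83
position: [0.5837, 0.049, 0.2547]
tcp_rot: [[0.974, 0.224, 0.018], [0.224, -0.974, -0.03], [0.011, 0.033, -0.999]]
force: [-3.5, -2.6, 1.5]
opening: 0.006
```

```bash
python3 lv.py l7
```

```text
18.8333 [0.5837 0.049  0.2547] yaw 13.0 F [-3.5 -2.6  1.5] zax [ 0.018 -0.03  -0.999]
TCP u,w mm -43.2 19.0
lever_end 0.59 [324.  191.8] u,w -32.2 23.9 ang 0.64
lever_pivot 0.98 [345.  196.9] u,w -1.3 0.4 ang 0.29
lever_pivot 0.18 [430.8 252.8] u,w 182.7 -39.1 ang -2.93
```

View pics/l7.png

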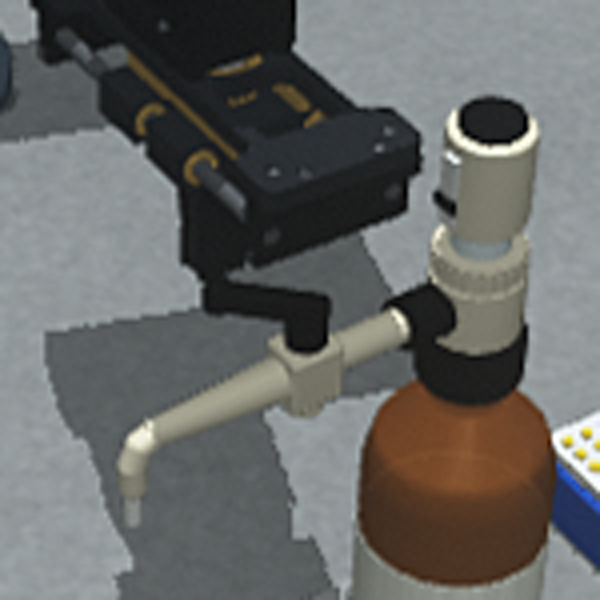

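Call:
send_rows(
  motion=[
    [[-4, -4, 0], 0],
    [[-1, -8, 0], 0],
    [[0, -8, 0], 0],
    [[3, -6, 0], 0],
    [[5, 0, 0], 0],
  ],
)

```text
time_s: 19.4
position: [0.5817, 0.0792, 0.254]
tcp_rot: [[0.975, 0.223, 0.023], [0.223, -0.974, -0.026], [0.017, 0.03, -0.999]]
force: [0.5, -0.5, -1.0]
opening: 0.006
```

```bash
python3 lv.py l8
```

```text
19.4 [0.5817 0.0792 0.254 ] yaw 12.9 F [ 0.5 -0.5 -1. ] zax [ 0.023 -0.026 -0.999]
TCP u,w mm -38.3 -10.9
lever_end 0.56 [320.8 190.9] u,w -37.3 27.3 ang 0.63
lever_pivot 0.7 [347. 198.] u,w 2.9 -0.9 ang -2.84
```

View pics/l8.png

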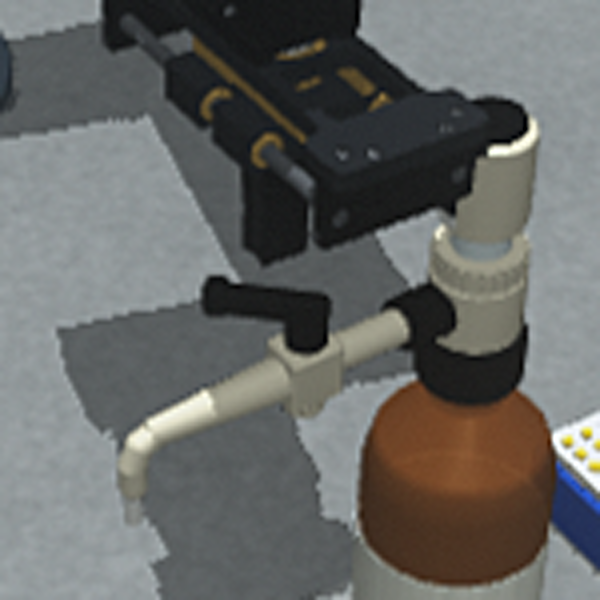

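Call:
send_rows(
  motion=[
    [[4, 1, 0], 0],
    [[4, 1, 0], 0],
    [[1, 3, 0], 0],
    [[0, 4, 0], 0],
    [[0, 3, 0], 0],
  ],
)

```text
time_s: 19.97
position: [0.5959, 0.0675, 0.2542]
tcp_rot: [[0.975, 0.223, 0.024], [0.223, -0.974, -0.026], [0.018, 0.031, -0.999]]
force: [-0.1, 1.7, -0.2]
opening: 0.004
```

Call:
send_rows(
  motion=[
    [[0, 3, 0], 0],
    [[0, 3, 0], 0],
    [[0, 3, 0], 0],
    [[0, 2, 0], 0],
    [[0, 2, 0], 0],
  ],
)

```text
time_s: 20.38
position: [0.5991, 0.0561, 0.2541]
tcp_rot: [[0.975, 0.221, 0.024], [0.221, -0.975, -0.018], [0.019, 0.023, -1.0]]
force: [2.2, 6.8, -1.9]
opening: 0.011
```

```bash
python3 lv.py l9
```

```text
20.3833 [0.5991 0.0561 0.2541] yaw 12.8 F [ 2.2  6.8 -1.9] zax [ 0.024 -0.018 -1.   ]
TCP u,w mm -26.6 15.5
lever_end 0.86 [318.8 199.4] u,w -19.8 42.3 ang 1.13
lever_pivot 0.79 [343.7 196.2] u,w -4.1 1.3 ang 0.3
```

View pics/l9.png

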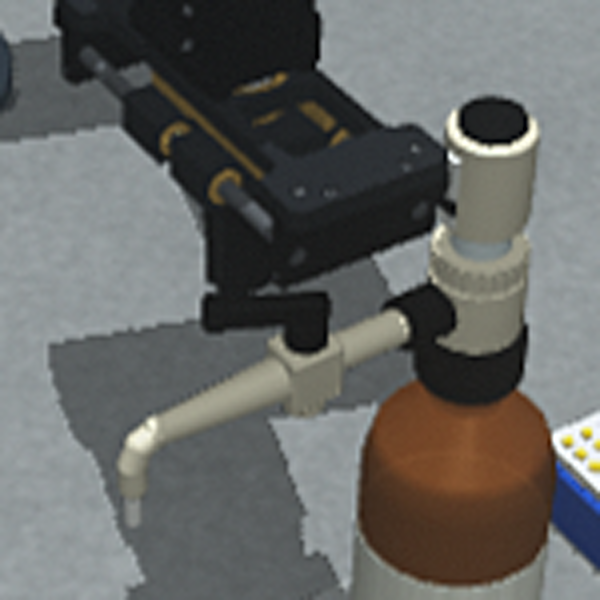

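Call:
send_rows(
  motion=[
    [[2, -1, 0], 0],
    [[3, 0, 0], 0],
    [[3, 0, 0], 0],
    [[3, 0, 0], 0],
    [[2, 0, 0], 0],
  ],
)

```text
time_s: 20.95
position: [0.6104, 0.0567, 0.254]
tcp_rot: [[0.975, 0.221, 0.019], [0.221, -0.975, -0.025], [0.013, 0.029, -0.999]]
force: [-0.8, -1.5, -0.1]
opening: 0.006
```

```bash
python3 lv.py l10
```

```text
20.95 [0.6104 0.0567 0.254 ] yaw 12.8 F [-0.8 -1.5 -0.1] zax [ 0.019 -0.025 -0.999]
TCP u,w mm -15.4 17.4
lever_end 0.58 [321.3 202.6] u,w -10.4 43.1 ang 1.33
lever_pivot 0.86 [346.7 198.8] u,w 4.4 0.7 ang 2.98
lever_pivot 0.67 [269.4 388.4] u,w 263.4 293.7 ang 2.3
```

View pics/l10.png

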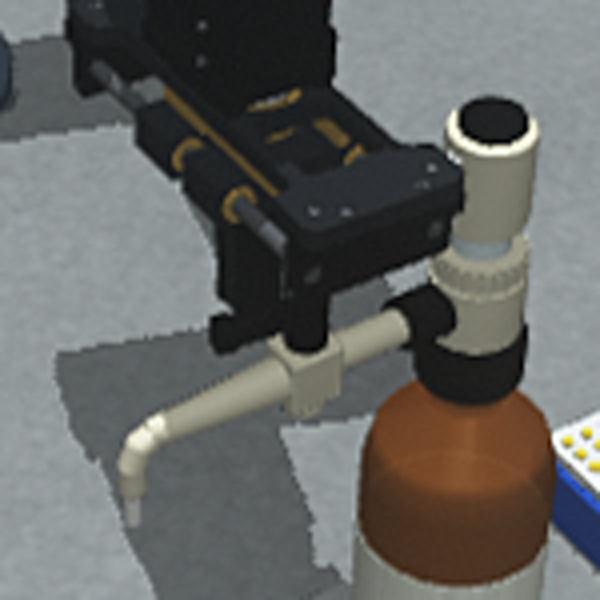

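Call:
send_rows(
  motion=[
    [[2, 0, 0], 0],
    [[1, 0, 0], 0],
    [[1, 0, 0], 0],
    [[1, 0, 0], 0],
    [[1, 0, 0], 0],
  ],
)

```text
time_s: 21.52
position: [0.6135, 0.0574, 0.2541]
tcp_rot: [[0.975, 0.222, 0.012], [0.222, -0.975, -0.027], [0.006, 0.029, -1.0]]
force: [-4.5, -1.8, 1.9]
opening: 0.006
```

```bash
python3 lv.py l11
```

```text
21.5167 [0.6135 0.0574 0.2541] yaw 12.8 F [-4.5 -1.8  1.9] zax [ 0.012 -0.027 -1.   ]
TCP u,w mm -12.3 17.5
lever_end 0.86 [324. 206.] u,w -0.5 43.9 ang 1.56
lever_end 0.23 [265.6 393.4] u,w 267.3 301.4 ang 2.3
```

View pics/l11.png

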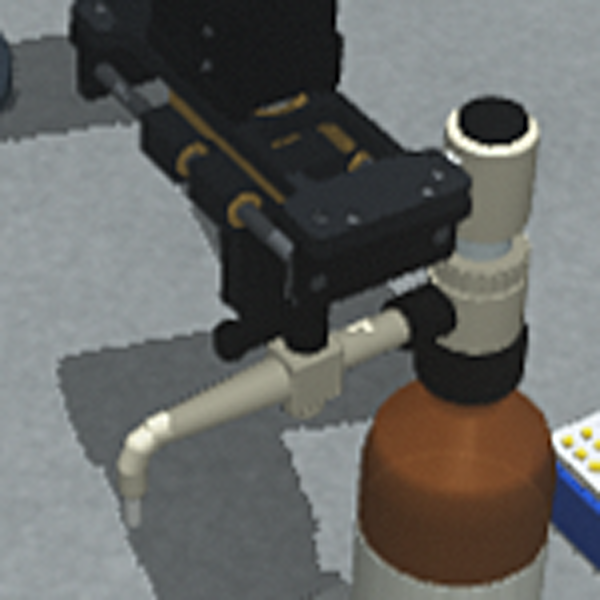

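Force rises to about 5 N and the lever end reads 1.56, so it is at the stop. I'll back off and check.

Call:
send_rows(
  motion=[
    [[1, 0, 0], 0],
    [[0, 0, 0], 0],
    [[-3, 0, 0], 0],
    [[-6, 0, 0], 0],
    [[-10, 0, 0], 0],
  ],
)

```text
time_s: 22.08
position: [0.5988, 0.0544, 0.2543]
tcp_rot: [[0.975, 0.222, 0.02], [0.222, -0.975, -0.025], [0.014, 0.029, -0.999]]
force: [-0.5, -0.9, -0.3]
opening: -0.001
```

Call:
send_rows(
  motion=[
    [[-15, 0, 0], 0],
    [[-20, 0, 0], 0],
    [[-20, 0, -10], 0],
    [[0, 0, -25], 0],
    [[0, 0, -25], 0],
  ],
)

```text
time_s: 22.5
position: [0.5344, 0.0444, 0.3085]
tcp_rot: [[0.975, 0.222, 0.01], [0.222, -0.975, -0.02], [0.005, 0.022, -1.0]]
force: [1.0, -0.1, -0.0]
opening: 0.01
```

Call:
send_rows(
  motion=[
    [[-20, 0, -20], 0],
    [[-20, 0, -20], 0],
    [[-10, 0, -10], 0],
    [[0, 0, 0], 0],
    [[0, 0, 0], 0],
  ],
)

```text
time_s: 22.92
position: [0.4842, 0.0348, 0.366]
tcp_rot: [[0.975, 0.221, 0.028], [0.222, -0.975, -0.019], [0.023, 0.025, -0.999]]
force: [0.1, 0.1, 0.0]
opening: 0.004
```

```bash
python3 lv.py l12;python3 look.py s12 .6385 -.011
python3 - <<'E'
from h import *
for n in("scene","top"):
    c=capture(n);cv2.imwrite(f"pics/{n}12.png",c["image"])
    for k,z in(("beaker",0),("nozzle",.2),("lever_end",.281),("jar",0),("pot",0),("tip_rack",0)):
        for r in place_of(n,k)[:1]:print(n,k,round(r["p"],2),np.round(r["xy"],1),atz(c,r["xy"],z)[:2].round(4))
E
```

```text
22.9167 [0.4842 0.0348 0.366 ] yaw 12.8 F [0.1 0.1 0. ] zax [ 0.028 -0.019 -0.999]
TCP u,w mm -143.3 10.3
lever_end 0.86 [322.1 204.4] u,w -5.7 44.4 ang 1.44
lever_pivot 0.93 [346.8 196.7] u,w -0.1 -2.5 ang -1.52
0.89 [132.4 360.4] [ 0.6281 -0.3465]
0.86 [168.9 263.3] [ 0.398  -0.2414]
0.75 [304.7 317.5] [ 0.6358 -0.0072]
scene beaker 0.93 [167.6 263.2] [ 0.3968 -0.2441]
scene nozzle 0.65 [302.  246.6] [ 0.6344 -0.0079]
scene lever_end 0.78 [324.8 203.5] [0.6253 0.0377]
scene jar 0.7 [228.5 251.5] [ 0.4049 -0.1103]
scene pot 0.63 [269.7 393.4] [ 0.7801 -0.12  ]
scene tip_rack 0.56 [428. 253.] [0.5525 0.3056]
top beaker 0.97 [432.6 313.5] [ 0.4142 -0.2505]
top nozzle 0.86 [340.4 215.2] [0.6428 0.0017]
top lever_end 0.57 [325.8 217.9] [0.6219 0.036 ]
top jar 0.77 [381.2 317.5] [ 0.403  -0.1135]
top pot 0.81 [381.7 180.3] [ 0.778  -0.1194]
top tip_rack 0.73 [226.5 262. ] [0.5493 0.3038]
```

View pics/s12.png

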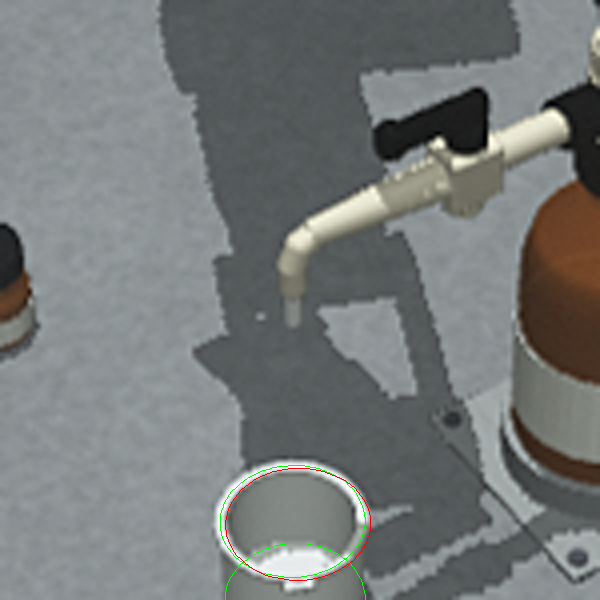

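View pics/top12.png

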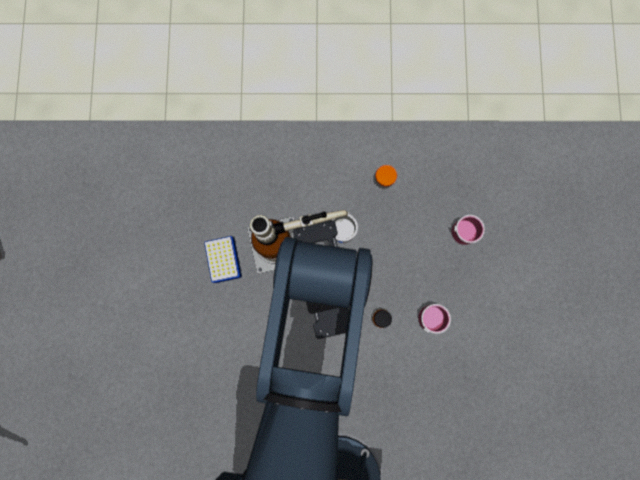

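Run:
```python
from h import *
c=capture("scene");im=c["image"]
P=np.array([.6215,.0772]);u=np.array([.974,.226]);w=np.array([.226,-.974])
x0,y0,S=310,180,12
crop=cv2.resize(im[y0:y0+45,x0:x0+55],None,fx=S,fy=S,interpolation=cv2.INTER_CUBIC)
for a,col in((1.3,(0,0,255)),(1.4,(0,255,255)),(1.57,(0,255,0))):
    e=[[*(P+r*(-np.cos(a)*u+np.sin(a)*w)),.290] for r in(0,.046)]
    q=(proj(c,e)-[x0,y0]+.5)*S
    cv2.line(crop,*[tuple(map(int,z)) for z in q],col,1);print(a,q.round())
cv2.imwrite("pics/z3.png",crop)
for i in range(3):
    c=capture("scene")
    print([(round(r["p"],2),np.round(r["xy"],1)) for k in("lever_end","lever_pivot") for r in place_of("scene",k)[:1]])
```

```text
1.3 [[435. 165.]
 [127. 225.]]
1.4 [[435. 165.]
 [138. 245.]]
1.57 [[435. 165.]
 [163. 277.]]
[(0.63, array([323.5, 203.9])), (0.74, array([346.3, 196.4]))]
[(0.75, array([325.2, 207. ])), (0.72, array([345.6, 195.3]))]
[(0.8, array([325.4, 206.1])), (0.62, array([345.5, 197.1]))]
```

View pics/z3.png

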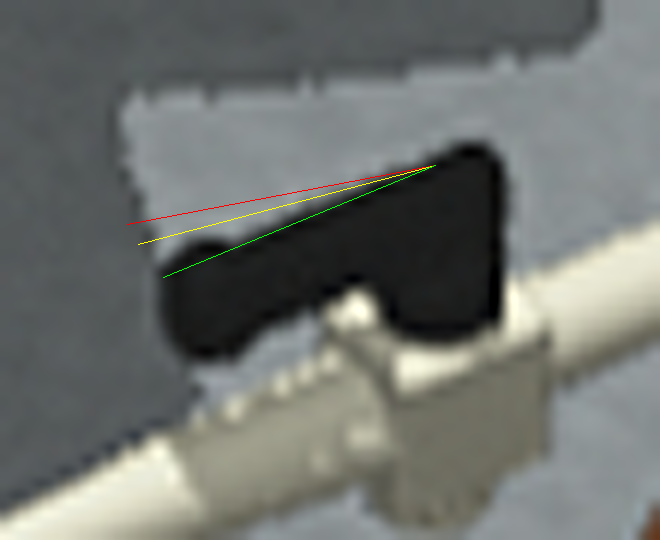

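```bash
python3 -c "
from rig import bot
print(bot.hand_in(),bot.read_state()['time_s'])"
```

```text
the job is handed in; nothing more can be done
the job is handed in; nothing more can be done
```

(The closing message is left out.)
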